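# Turn a cleaned pipe fitting out onto the lid of its tin

## Robot

A 6-joint arm with a two-finger parallel gripper is mounted at the origin on a cart in front of the work surface, level with it; the furniture and walls round the work are solid. World frame = base frame: x ahead of the robot, y to its left, z up, the work surface at z = 0. Lengths are in mm, angles in rad, forces in N, time in s.
With the tool pointing down it reaches from about 350 to 775 mm from the base axis. Payload 7.3 kg.
Tool frame: the origin (TCP) lies between the finger pads; the fingertips stand 22 mm ahead of it and the grasp point (between the pads) lies 3 mm ahead of it (nose_length is the distance from the TCP to the fingertips, in mm); z points along the fingers, y is the direction in which the jaws open and shut (so a half turn about z gives the same grasp; the last joint's range is limited). The gripper opens to 92 mm and grips with 3 to 60 N. Pads are 19 mm wide; open, the fingers measure 130 mm over their backs; the gripper's body (75 mm by 190 mm) begins 47 mm behind the grasp point.
Start: joints at [-1.246, 0.342, 1.524, -0, 1.275, -0.146], TCP at [238.163, -467.89, 248.741] pointing down, gripper open.
Joint ranges: [-2.53, 2.53], [-0.77, 2.02], [0.04, 2.7], [-1, 4.14], [0.28, 2.66], [-3.11, 3.11]. Speed limits (rad/s): [2.57, 2.57, 3.14, 3.14, 3.14, 3.14].

## Interface

Orientations are given as [roll, pitch, yaw] about the fixed x, y, z axes, in that order (R = Rz(yaw) Ry(pitch) Rx(roll)).
In Python, from plant import get_obs, capture, close_job, nose_length gives the robot as it stands.
- The arm moves only by the tool step_arm, never from a script. Its argument "increments" is text: rows parted by semicolons, each of 7 numbers parted by spaces: the turn, a rotation vector about the tool's x, y, z in rad, then the shift along the tool's x, y, z in mm, then the opening, from -1 (shut) to 1 (fully open). A call has 1 to 20 rows; each row is the pose to reach, as a shift and turn from the pose commanded when the call began, along the tool's axes at that moment; what a row does not reach only later rows make up. A row lasts 1/8 s, in which the tool goes at most 62.5 mm and 10.7 degrees, less where a joint would pass 70% of its speed; a pose out of reach is approached as far as the arm can. A call with a gripper value outside its range is refused whole. The fingers move at their own pace and stop on an object; the grip force is fixed at half the most. Time passes only in rows, so rows that repeat a pose let the fingers close. It gives the time, the measured TCP pose, the force and the opening at its end, in the units of the state.
- get_obs(): the state, without advancing time (a new reading comes with each control period).
- capture(name): name is "scene" or "top"; returns a dict with "frame" (400x640x3 uint8, red, green, blue), "K" (3x3 intrinsics, pixels), "extrinsics" (4x4, takes a point from world to camera coordinates). Camera axes: x right, y down, z forward; pixel columns grow to the right and rows downward; lengths in mm; the calibration is good to about 2 mm. A picture is of the moment at which its call begins. There is no depth.
- close_job(): hands the job in, once; it reports no verdict.
The state is a dict: "time": time; "joint_positions": joint angles; "dq": joint speeds; "tau": joint torques, N m; "tool_pos": TCP position; "tcp_rot": TCP orientation; "contact_force": force on the tool from outside, world axes, zero at the start; "moment": the same for the moment, N m; "grip_width": finger opening in mm.
Only numpy, scipy, OpenCV 4.12 (cv2) and the standard library are available. Lean on these libraries where they do the work, as an engineer would, in place of code of your own. Each camera call takes 0.05 s, during which the arm holds its last target.

## Task

The tin leaning on the sloping rest holds a cleaned pipe fitting that the gripper must not touch. Pinch the tin and its loose lid together, turn it upside down in the air without losing the lid, set it flat, lid down, on the black mat and let go. Then lift the tin off so that the fitting stays lying in the upturned lid, and stand the empty tin mouth down on the bench, clear of the mat, without disturbing the brown jar.

Things in the scene. Friction and masses are not known exactly. Their poses are not given: they have to be found in the camera images.
- tin_center (a point): Blue open-topped rectangular tin, 120 long x 58 wide x 42 mm deep, walls and floor 3 mm, about 250 g, loose. The point is the centre of its block, 21 mm from outer floor and rim. Axes: x along the length, y across the width, z out of the mouth. At the start it leans at 45 degrees with its floor on the rest's board and its +x end down on the lip, z up and outward.
- tin_grip (a point): Point of the tin midway between its outer floor and the outer face of the shut lid (45 mm apart there), on the centre line, 36 mm from the tin's centre towards its -x end. At the start this upper part stands free of the rest: only the lower 66 mm of the floor is backed by the board. A hand tilted 45 degrees, coming along the tin's +x, can pinch floor and lid together here. Axes as the tin's.
- lid_center (a point): Bright steel loose lid, 127 x 65 mm: a 3 mm plate with a skirt 12 mm deep and 2 mm thick that slips over the tin's rim with 1.5 mm play all round; only its weight (100 g in all) keeps it on. The point is the centre of the plate's inner face, 21 mm along the tin's z from the tin's centre when shut; z points out of the outer face. Turned over it is a 15 mm high tray.
- nipple_center (a point): Brass pipe fitting: a 24 mm hexagon 20 mm long in the middle and a threaded spigot of 20 mm diameter on each side, 72 mm long over all, 120 g, lying loose lengthwise inside the shut tin (hidden at the start). The point is its centre; x is its long axis.
- rest_corner (a point): Fixed aluminium sloping rest. The point is where its 45 degree board (84 mm wide, rising towards -x) meets the lip, 35 mm above the bench; the lip is 8 mm thick and stands 22 mm off the board. Base plate 130 x 100 x 8 mm, its centre 25 mm to the -x side of the point. Axes: x horizontal, the way the board goes down; z up.
- mat_top (a point): Fixed black rubber mat, 200 (its x) x 160 (its y) x 8 mm, on the bench. The point is the centre of its upper face, 8 mm above the bench top (z = 0). Off the mat the bench is bare but for a 3 mm flat sheet at its back left.
- jar_center (a point): Brown jar with a screw lid, 55 mm across, 87 mm tall, a loose bystander behind the work. The point is its centre, half-way up.
Mind the look-alikes: they are no part of the job. What is meant by the part that bears tin_center is not purple or turquoise, and is the larger of those in its own colour.

How it is judged:
By the outcome, as a careful person would: the job done as asked, in the order asked, and still so for the second after the job is handed in, with the robot touching nothing.
It also fails if it takes over 72 s, if anything falls off the work surface, if the arm or the gripper's body presses on something with over 40 N, if the wrist force passes 120 N, or if a joint passes its speed limit or range.

## Working session

There is one attempt and no reset: what is moved stays moved. The work goes in short steps, Python scripts to look and compute and a tool call to move; the robot and the scene stay as the last step left them, time stands still between calls to the robot, and variables do not carry over. Pictures are saved under pics/ and viewed, and the job is handed in when it is done.

Besides the shell and the picture viewer there is one more tool, called as name(argument=value, ...) on one line, values as JSON. step_arm: Moves the arm, as the interface text tells. Its arguments: {"type":"object","properties":{"increments":{"type":"string"}},"required":["increments"]}

```bash
ls; mkdir -p pics
python3 - <<'E'
from plant import *
import cv2,numpy as np
o=get_obs()
for k,v in o.items(): print(k,v)
for n in("scene","top"):
    c=capture(n); cv2.imwrite(f"pics/{n}0.png",c["frame"][:,:,::-1]); print(n,c["K"],c["extrinsics"])
    np.savez(f"{n}_0.npz",**c)
E
```

```text
pics
time 0.0
joint_positions [-1.24597457e+00  3.42758802e-01  1.52502647e+00 -7.46003050e-05
  1.27539116e+00 -1.45984310e-01]
dq [-0.00040788 -0.0025809   0.00085452 -0.00138958 -0.00084729  0.00105755]
tau [ 1.21666184e-03 -4.31237590e+01 -2.44220281e+01  7.19204312e-02
  5.58879878e-02 -1.19959509e-04]
tool_pos [ 238.02869054 -467.51519113  248.02291297]
tcp_rot [-3.14001534e+00 -1.59810633e-04  4.70827714e-01]
contact_force [0.43015326 0.02166942 0.40817992]
moment [-0.02116225  0.00229425  0.02414785]
grip_width 91.80344761007657
scene [[497.46977853   0.         321.01073166]
 [  0.         497.46977853 198.5360815 ]
 [  0.           0.           1.        ]] [[-7.18793530e-01 -6.94971667e-01  1.87147833e-02  4.13715832e+02]
 [-4.47977666e-01  4.42411939e-01 -7.76909059e-01  3.33390637e+02]
 [ 5.31650141e-01 -5.66821010e-01 -6.29334625e-01  1.11818020e+03]
 [ 0.00000000e+00  0.00000000e+00  0.00000000e+00  1.00000000e+00]]
top [[381.31588481   0.         314.72176304]
 [  0.         381.31588481 200.73378926]
 [  0.           0.           1.        ]] [[ 1.98772754e-02 -9.99191338e-01  3.49508745e-02 -1.50617587e+01]
 [-9.93722379e-01 -2.35937299e-02 -1.09357983e-01  6.06912785e+02]
 [ 1.10094171e-01 -3.25577274e-02 -9.93387773e-01  9.65112507e+02]
 [ 0.00000000e+00  0.00000000e+00  0.00000000e+00  1.00000000e+00]]
```

View pics/scene0.png

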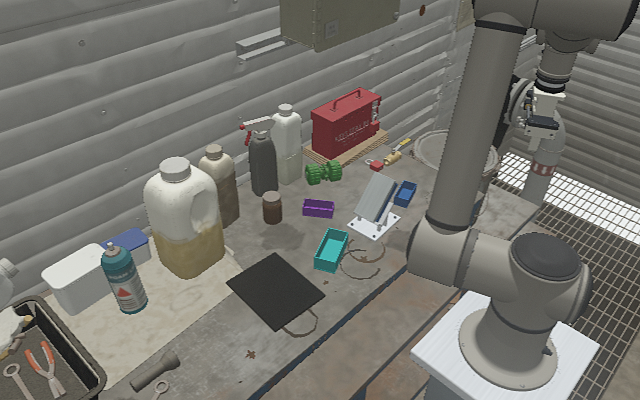

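View pics/top0.png

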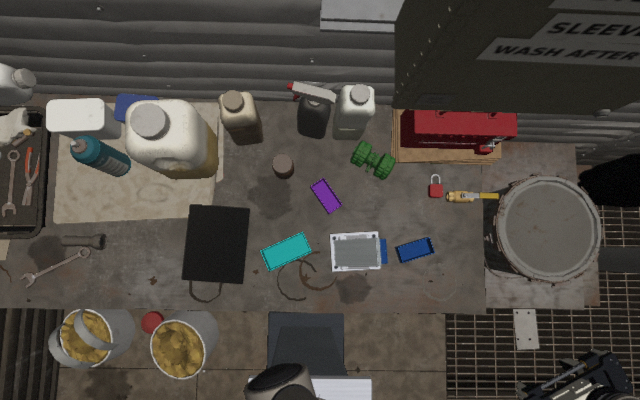

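Candidates: a purple tin (scene 318,208), a turquoise one (331,250), a small blue one on the bench (405,193), and the lidded tin on the rest (scene 377,197; top 357,252). In the top view that last one shows a blue edge at (384,252). I'll check it in a close crop.

Run:
```python
import cv2
a=cv2.imread("pics/scene0.png")[155:265,310:440]; b=cv2.imread("pics/top0.png")[215:290,310:445]
cv2.imwrite("pics/c1.png",cv2.resize(a,None,fx=5.4,fy=5.4,interpolation=cv2.INTER_CUBIC))
cv2.imwrite("pics/c2.png",cv2.resize(b,None,fx=5.9,fy=5.9,interpolation=cv2.INTER_CUBIC))
```

```text
(no output)
```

View pics/c1.png

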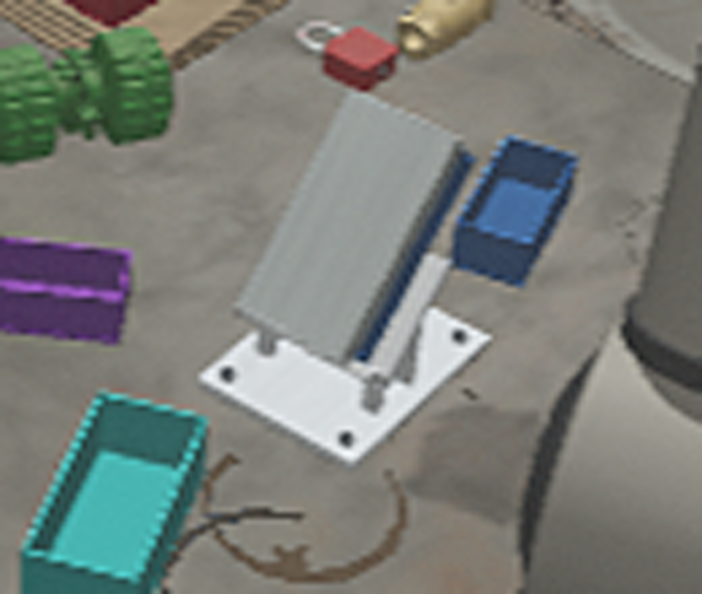

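View pics/c2.png

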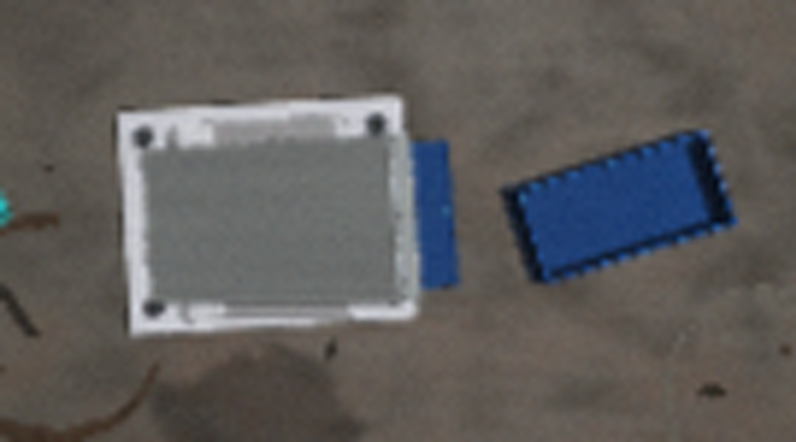

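The crop confirms it: blue tin walls under a bright lid, leaning on the white-based rest. The upper end is on the right in the top view (world -y), and it is larger than the small blue tin. Next I'll triangulate.

```bash
cat > lib.py <<'E'
import numpy as np,cv2
from scipy.optimize import least_squares
C={n:np.load(f"{n}_0.npz") for n in("scene","top")}
P={n:C[n]["K"]@C[n]["extrinsics"][:3] for n in C}
def tri(s,t):
    X=cv2.triangulatePoints(P["scene"],P["top"],np.array(s,float).reshape(2,1),np.array(t,float).reshape(2,1))[:,0]
    return X[:3]/X[3]
def proj(n,X):
    x=P[n]@np.r_[X,1]; return x[:2]/x[2]
def ray_z(n,uv,z):
    M=P[n]; u,v=uv
    A=np.array([M[0,:2]-u*M[2,:2],M[1,:2]-v*M[2,:2]]); b=-np.array([M[0,2]*z+M[0,3]-u*(M[2,2]*z+M[2,3]),M[1,2]*z+M[1,3]-v*(M[2,2]*z+M[2,3])])
    return np.r_[np.linalg.solve(A,b),z]
E
python3 - <<'E'
from lib import *
np.set_printoptions(precision=1,suppress=True)
s=lambda x,y:(310+x/5.4,155+y/5.4); t=lambda x,y:(310+x/5.9,215+y/5.9)
lid=dict(upfar=(s(358,92),t(388,137)),upnear=(s(463,140),t(397,300)),lownear=(s(345,358),t(150,303)),lowfar=(s(240,312),t(143,150)))
T={k:tri(*v) for k,v in lid.items()}
for k,v in T.items(): print(k,v)
print("long",np.linalg.norm(T['upfar']-T['lowfar']),np.linalg.norm(T['upnear']-T['lownear']),"w",np.linalg.norm(T['upfar']-T['upnear']),np.linalg.norm(T['lowfar']-T['lownear']))
base=dict(lf=(s(200,378),t(120,113)),ln=(s(350,462),t(132,335)),rn=(s(490,338),t(415,318)))
for k,v in base.items(): print(k,tri(*v),ray_z("top",v[1],8),ray_z("scene",v[0],8))
mat=dict(a=((275,253),(191,205)),b=((325,292),(183,279)),)
m_t=[(191,205),(249,207),(244,283),(183,279)]
m_s=[(275,253),(325,292),(277,329),(227,283)]
print("mat top",[ray_z("top",p,8) for p in m_t]); print("mat sc",[ray_z("scene",p,8) for p in m_s])
E
```

```text
upfar [ 508.  -142.8  149.1]
upnear [ 444.6 -146.8  150.1]
lownear [437.6 -58.   64.6]
lowfar [502.6 -54.2  57.7]
long 127.4581725034426 123.4849688449107 w 63.49683858551216 65.44231149742781
lf [520.  -47.5   5.1] [521.3 -46.1   8. ] [517.2 -45.8   8. ]
ln [422.  -53.5   6.5] [422.6 -53.    8. ] [420.9 -52.5   8. ]
rn [ 430.7 -182.     5.6] [ 432.3 -180.2    8. ] [ 428.6 -180.6    8. ]
mat top [array([590.7, 325.4,   8. ]), array([589. , 172.2,   8. ]), array([389.8, 177.5,   8. ]), array([397.4, 335.4,   8. ])]
mat sc [array([578.3, 173.3,   8. ]), array([391.9, 176.1,   8. ]), array([394.2, 332.2,   8. ]), array([584.6, 327.6,   8. ])]
```

Run:
```python
import cv2
a=cv2.imread("pics/scene0.png")[180:340,215:375]; b=cv2.imread("pics/top0.png")[140:300,175:345]
cv2.imwrite("pics/c3.png",cv2.resize(a,None,fx=3.7,fy=3.7,interpolation=cv2.INTER_CUBIC))
cv2.imwrite("pics/c4.png",cv2.resize(b,None,fx=3.7,fy=3.7,interpolation=cv2.INTER_CUBIC))
```

```text
(no output)
```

View pics/c3.png

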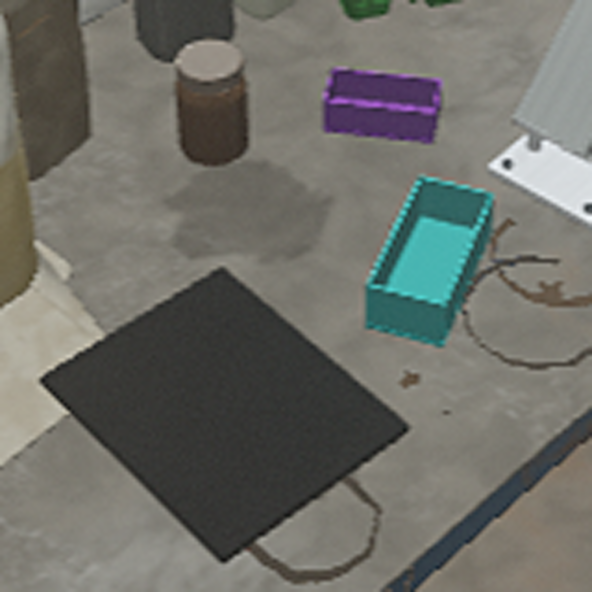

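View pics/c4.png

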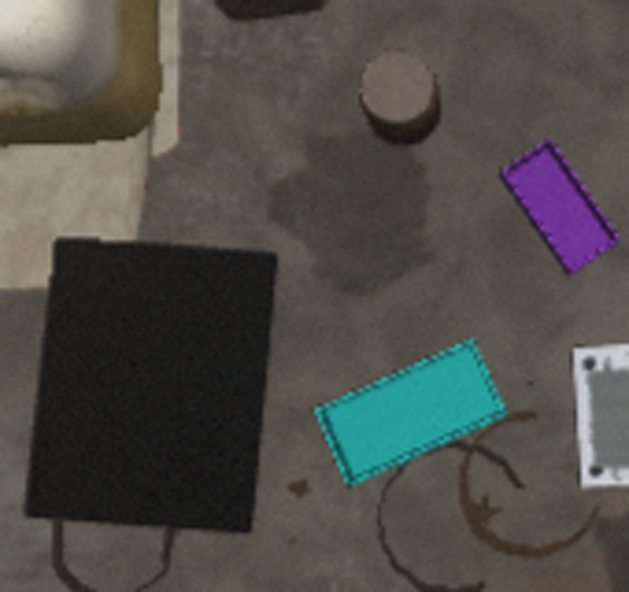

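```bash
cat > fit.py <<'E'
from lib import *
np.set_printoptions(precision=1,suppress=True)
s=lambda x,y:(310+x/5.4,155+y/5.4); t=lambda x,y:(310+x/5.9,215+y/5.9)
r2=2**-.5
xt=np.array([r2,0,-r2]);yt=np.array([0,1,0]);zt=np.array([r2,0,r2])
L=[(-63.5,1,s(358,92),t(388,137)),(-63.5,-1,s(463,140),t(397,300)),(63.5,-1,s(345,358),t(150,303)),(63.5,1,s(240,312),t(143,150))]
# rest frame: x->+y world approx ; y -> -x world
B=[((40,-50),s(200,378),t(120,113)),((40,50),s(350,462),t(132,335)),((-90,50),s(490,338),t(415,318)),((-90,-50),None,t(403,97))]
def W(p,q): 
    c,sn=np.cos(p[3]),np.sin(p[3]); return np.array([[c,-sn,0],[sn,c,0],[0,0,1]])@q+np.r_[p[:2],0]
def res(p):
    e=[]
    C=np.array([0,0,35.+p[2]])
    cen=C-60*xt+45*zt+np.array([0,p[4],0])
    for a,sg,us,ut in L:
        X=W(p,cen+xt*(a+p[5])+yt*(-sg*32.5)); e+=list(proj("scene",X)-us)+list(proj("top",X)-ut)
    for (a,b),us,ut in B:
        X=W(p,np.array([a,b,8.]))
        if us: e+=list(proj("scene",X)-us)
        e+=list(proj("top",X)-ut)
    e+=[p[5]/3,p[2]/3]
    return np.array(e)
f=least_squares(res,[475,-90,0,1.57,0,0])
print(f.x,np.round(np.degrees(f.x[3]),2)); print("rms px",np.sqrt(np.mean(f.fun**2))); print(f.fun)
p=f.x
cen=W(p,np.array([0,p[4],35+p[2]])-60*xt+21*zt); print("tin_center",cen)
print("tin_grip",W(p,np.array([0,p[4],35+p[2]])-60*xt+22.5*zt-36*xt))
mt=[(175+x/3.7,140+y/3.7) for x,y in((55,240),(277,254),(250,532),(26,517))]
ms=[(215+x/3.7,180+y/3.7) for x,y in((41,380),(222,267),(408,428),(226,561))]
for a,b in zip(mt,ms): print("mat",0,tri(b,a), ray_z("top",a,8),ray_z("scene",b,8))
E
python3 fit.py
```

```text
[474.  -89.   -2.3   1.6   1.    0.7] 94.27
rms px 0.7591624793730588
[-1.5 -0.7  0.7  0.5 -1.1 -0.2  1.2  1.6 -1.3  1.   0.3  0.8 -1.1 -0.7
 -0.1  0.7 -1.1 -0.6 -0.3  0.2 -0.  -0.1 -0.1  0.5 -0.3 -0.7  0.8  0.6
  0.1  0.2  0.2 -0.8]
tin_center [ 475.1 -116.6   89.9]
tin_grip [ 476.9 -140.9  116.4]
mat 0 [589.9 328.    5.5] [591.  328.4   8. ] [587.  328.6   8. ]
mat 0 [584.  169.4   4.5] [584.6 169.8   8. ] [580.7 171.2   8. ]
mat 0 [386.6 181.3   3.1] [387.7 181.2   8. ] [383.4 184.    8. ]
mat 0 [393.6 337.5   4.3] [395.5 337.8   8. ] [390.4 338.4   8. ]
```

Run:
```python
from lib import *
np.set_printoptions(precision=0,suppress=True)
f4=lambda x,y:(175+x/3.7,140+y/3.7)
print("turq rim z42",[ray_z("top",f4(*p),42)[:2] for p in((316,408),(475,340),(507,410),(350,486))])
print("purple rim",[ray_z("top",f4(*p),35)[:2] for p in((502,170),(549,140),(617,240),(572,272))])
print("jar top",[ray_z("top",f4(*p),87)[:2] for p in((360,90),(438,90),(399,52))], ray_z("scene",(215+212/3.7,180+62/3.7),87), ray_z("top",f4(399,88),87))
t=lambda x,y:(310+x/5.9,215+y/5.9)
print("smallblue",[ray_z("top",t(*p),30)[:2] for p in((503,190),(708,130),(735,225),(540,283))])
print("edge",[ray_z("top",p,0)[:2] for p in((100,308),(300,308),(440,312),(486,308),(486,150))])
print("green",ray_z("top",(352,150),20)[:2],ray_z("top",(390,178),20)[:2],"padlock",ray_z("top",(436,190),10)[:2],"cloth corner",ray_z("top",(220,210),0)[:2],"wrench",ray_z("top",(90,250),0)[:2],ray_z("top",(103,243),0)[:2])
```

```text
turq rim z42 [array([476., 134.]), array([525.,  26.]), array([477.,   3.]), array([423., 109.])]
purple rim [array([646.,  10.]), array([668., -23.]), array([598., -73.]), array([574., -41.])]
jar top [array([690., 108.]), array([691.,  55.]), array([717.,  82.])] [686.  83.  87.] [692.  81.  87.]
smallblue [array([ 490., -215.]), array([ 519., -307.]), array([ 477., -319.]), array([ 450., -231.])]
edge [array([320., 545.]), array([327.,  30.]), array([ 322., -341.]), array([ 334., -466.]), array([ 765., -479.])]
green [ 749. -100.] [ 675. -204.] padlock [ 647. -332.] cloth corner [580. 250.] wrench [467. 583.] [486. 551.]
```

Run:
```python
import cv2
a=cv2.imread("pics/scene0.png")[0:240,410:640]; b=cv2.imread("pics/top0.png")[300:400,480:640]
cv2.imwrite("pics/c5.png",cv2.resize(a,None,fx=2.5,fy=2.5,interpolation=cv2.INTER_CUBIC))
cv2.imwrite("pics/c6.png",cv2.resize(b,None,fx=4.5,fy=4.5,interpolation=cv2.INTER_CUBIC))
```

```text
(no output)
```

View pics/c5.png

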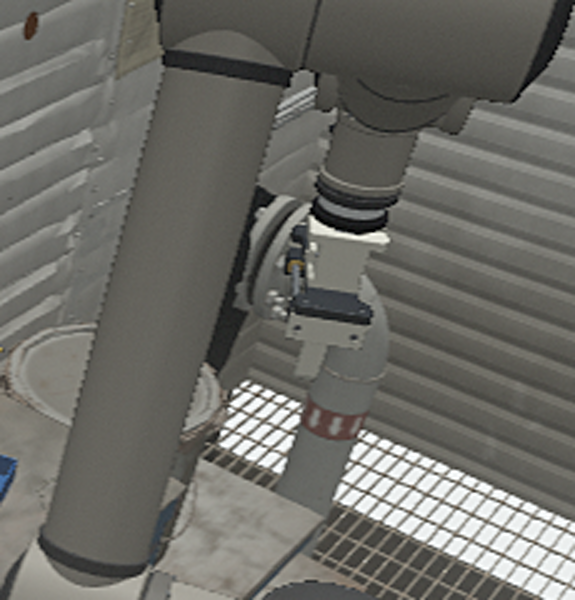

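View pics/c6.png

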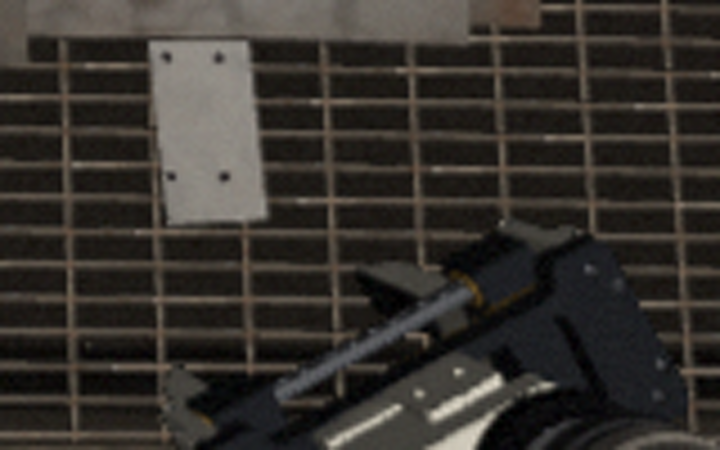

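```bash
cat > mv.py <<'E'
import numpy as np,json
from scipy.spatial.transform import Rotation as Ro
from plant import get_obs
np.set_printoptions(precision=4,suppress=True)
def cur():
    o=get_obs(); return np.array(o["tool_pos"]),Ro.from_euler("xyz",o["tcp_rot"])
def inc(p,R,p0=None,R0=None):
    if p0 is None: p0,R0=cur()
    return (R0.inv()*R).as_rotvec(), R0.inv().apply(np.array(p)-p0)
def log():
    o=get_obs(); open("log.jsonl","a").write(json.dumps({k:np.array(o[k]).tolist() for k in("joint_positions","tool_pos","tcp_rot")})+"\n"); return o
psi=np.radians(94.2)
def tinR(az,tilt,ysign):
    """tool R: z along azimuth az, tilt below horizontal, y = ysign*(up-ish normal)"""
    h=np.array([np.cos(az),np.sin(az),0]);u=np.array([0,0,1.])
    z=np.cos(tilt)*h-np.sin(tilt)*u; n=np.sin(tilt)*h+np.cos(tilt)*u; y=ysign*n
    return Ro.from_matrix(np.c_[np.cross(y,z),y,z])
def show(p,R,n=None):
    r,t=inc(p,R); print("rot",r,"deg",np.degrees(np.linalg.norm(r)),"shift",t,"len",np.linalg.norm(t)); return r,t
E
python3 - <<'E'
from mv import *
log()
R1=tinR(psi,np.pi/4,-1)
p0,R0=cur()
show([477,-141,119],R1)
Rh=R0*Ro.from_rotvec((R0.inv()*R1).as_rotvec()*0.5)
show([360,-380,300],Rh)
E
```

```text
rot [0.7734 0.1561 0.3766] deg 50.095671051485965 shift [ 361.0681 -182.4817  129.4305] len 424.7610766490074
rot [0.3867 0.0781 0.1883] deg 25.04783552574298 shift [148.4205 -22.7948 -51.821 ] len 158.85103327731474
```

step_arm(increments="0.13 0.026 0.063 50 -8 -17 1; 0.26 0.05 0.126 100 -15 -34 1; 0.387 0.078 0.188 148 -23 -52 1; 0.387 0.078 0.188 148 -23 -52 1")

```text
time: 0.6
tool_pos: [361.7, -379.6, 300.1]
tcp_rot: [-2.748, -0.04, 0.275]
contact_force: [-0.4, -0.3, -0.1]
grip_width: 92.1
```

Run:
```python
from mv import *
o=log(); print(o["time"],np.array(o["joint_positions"]),o["tool_pos"],o["tcp_rot"])
R1=tinR(psi,np.pi/4,-1)
p=np.array([477,-141,119])-R1.apply([0,0,113])
print(p); show(p,R1)
```

```text
0.6 [-1.0335  0.5093  1.1813  0.14    1.8214  0.2632] [ 361.6955 -379.6363  300.1039] [-2.7479 -0.0402  0.2754]
[ 482.852  -220.6885  198.9031]
rot [0.3863 0.0795 0.1914] deg 25.117569269930787 shift [155.6152 -69.5883 145.3488] len 224.01987024589656
```

step_arm(increments="0.1 0.02 0.05 39 -17 36 1; 0.2 0.04 0.1 78 -35 73 1; 0.29 0.06 0.145 117 -52 109 1; 0.386 0.08 0.191 156 -70 145 1; 0.386 0.08 0.191 156 -70 145 1")

```text
time: 1.23
tool_pos: [480.9, -219.3, 196.6]
tcp_rot: [-2.353, 0.004, 0.072]
contact_force: [0.1, -1.3, 0.2]
grip_width: 91.9
```

Run:
```python
from mv import *
o=log(); print(o["time"],np.array(o["joint_positions"]),o["tool_pos"],o["tcp_rot"])
p,R=cur(); R1=tinR(psi,np.pi/4,-1); print(R1.as_euler("xyz")); print("z",R.apply([0,0,1]))
import cv2
from plant import capture
for n in("scene","top"):
    c=capture(n); f=c["frame"][:,:,::-1]
    f=f[100:280,290:470] if n=="scene" else f[180:340,280:460]
    cv2.imwrite(f"pics/pre_{n}.png",cv2.resize(f,None,fx=3.3,fy=3.3,interpolation=cv2.INTER_CUBIC))
```

```text
1.225 [-0.8286  0.7046  1.3046  0.4645  1.7782  0.6139] [ 480.9197 -219.2995  196.6473] [-2.3529  0.0038  0.0724]
[-2.3562 -0.      0.0733]
z [-0.054   0.7074 -0.7048]
```

View pics/pre_scene.png

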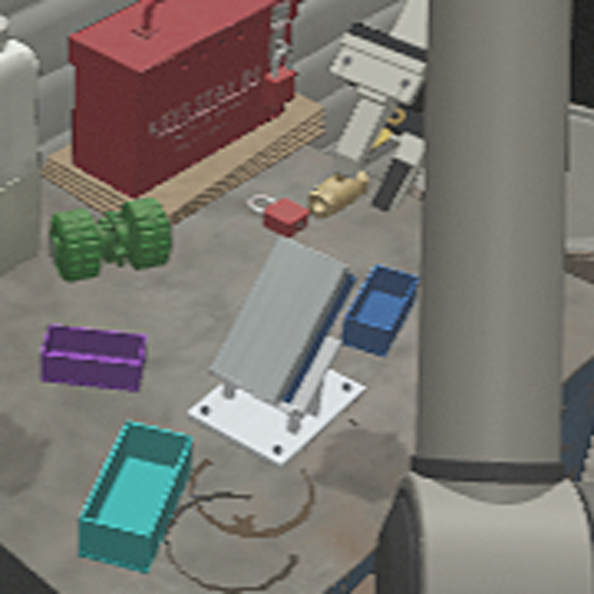

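View pics/pre_top.png

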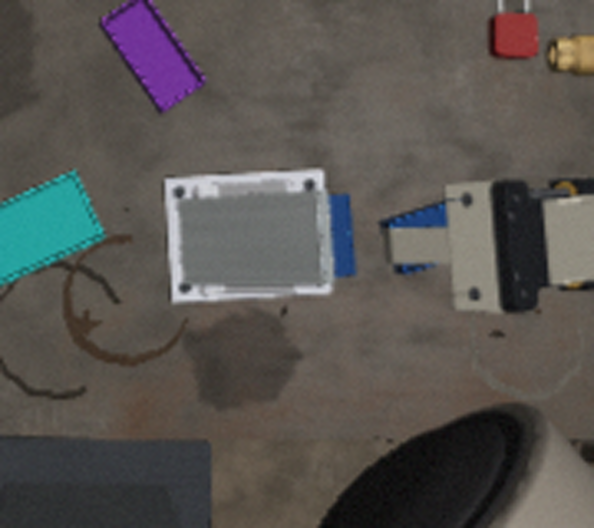

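Run:
```python
from mv import *; from lib import *
p,R=cur()
for d in((0,-46,22),(0,-65,22),(-9.5,-65,22),(9.5,-65,22),(0,-46,-20)):
    X=p+R.apply(d); a=(proj("top",X)-(280,180))*3.3; b=(proj("scene",X)-(290,100))*3.3; print(d,X,a,b)
for L in open("log.jsonl"): print(L[:60])
```

```text
(0, -46, 22) [ 477.4723 -174.0196  216.2295] [388.2817 244.1239] [342.8131 170.8119]
(0, -65, 22) [ 476.5161 -160.5809  229.6268] [372.5017 245.869 ] [335.3696 163.8474]
(-9.5, -65, 22) [ 467.04   -161.2541  229.6258] [373.6011 261.0523] [345.2944 168.2105]
(9.5, -65, 22) [ 485.9922 -159.9077  229.6279] [371.4052 230.7247] [325.5148 159.5151]
(0, -46, -20) [ 479.5676 -203.5605  246.0111] [447.5979 243.031 ] [367.0752 124.9872]
{"joint_positions": [-1.246008165996217, 0.34265361817590445
{"joint_positions": [-1.0334854016273496, 0.509274182375258,
{"joint_positions": [-0.8285550256283704, 0.7046027628053608
```

Run:
```python
from mv import *
R1=tinR(psi,np.pi/4,-1)
show([478,-143.3,121],R1)
```

```text
rot [ 0.0028 -0.0018 -0.0016] deg 0.21082616778237265 shift [  2.6926  -0.5528 111.1063] len 111.14027968808789
```

step_arm(increments="0 0 0 1 0 25 1; 0 0 0 2 0 50 1; 0 0 0 3 0 70 1; 0 0 0 3 0 70 1")

```text
time: 1.82
tool_pos: [480.4, -172.6, 150.7]
tcp_rot: [-2.359, -0.001, 0.07]
contact_force: [0.3, 0.1, 0.0]
grip_width: 91.5
```

Run:
```python
from mv import *
o=log(); print(o["time"],np.array(o["joint_positions"]),o["tool_pos"],o["contact_force"],np.array(o["dq"]))
R1=tinR(psi,np.pi/4,-1)
show([478,-143.3,121],R1)
import cv2
from plant import capture
for n in("scene","top"):
    c=capture(n); f=c["frame"][:,:,::-1]
    f=f[120:250,320:450] if n=="scene" else f[200:320,300:440]
    cv2.imwrite(f"pics/pre2_{n}.png",cv2.resize(f,None,fx=4.5,fy=4.5,interpolation=cv2.INTER_CUBIC))
```

```text
1.825 [-0.7785  0.7055  1.4473  0.4858  1.6224  0.5852] [ 480.4341 -172.604   150.7205] [0.2799 0.1028 0.0279] [-0.0087 -0.0048 -0.0467  0.0013  0.0215  0.0065]
rot [ 0.0031 -0.0027 -0.0015] deg 0.2538320823323886 shift [-0.3958  0.0937 41.8066] len 41.80857473649181
```

View pics/pre2_scene.png

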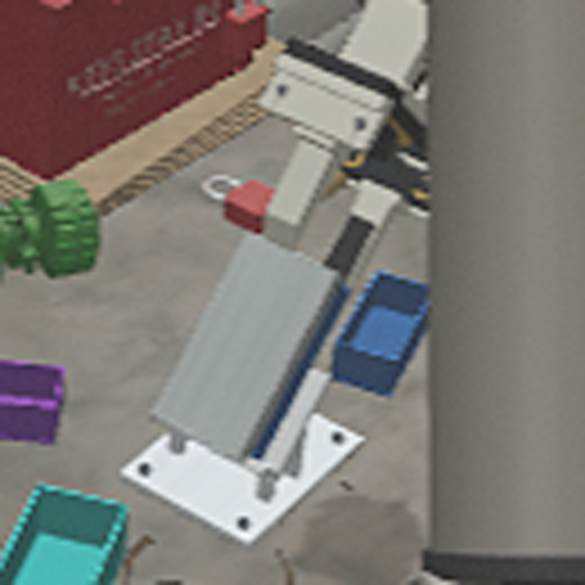

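View pics/pre2_top.png

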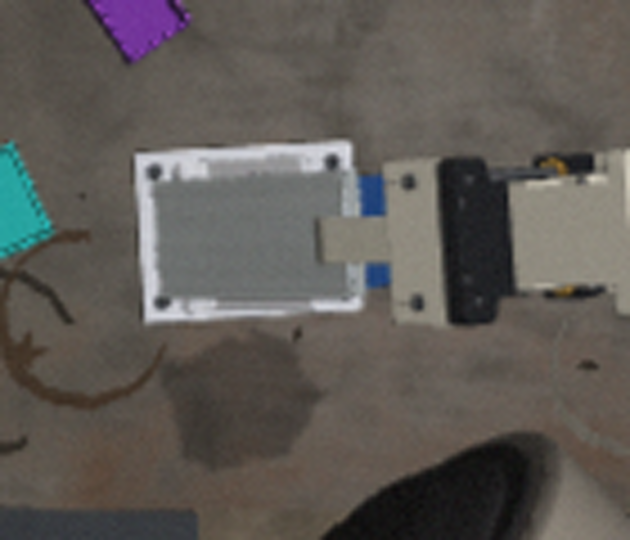

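The jaws straddle the tin's upper end: the upper finger is over the lid at top-crop (350,240) and the lower one is behind it. I'll advance the last 42 mm and close.

step_arm(increments="0 0 0 0 0 20 1; 0 0 0 0 0 42 1; 0 0 0 0 0 42 1")

```text
time: 2.3
tool_pos: [478.8, -142.7, 120.7]
tcp_rot: [-2.358, -0.0, 0.071]
contact_force: [-0.5, -0.6, 0.4]
grip_width: 91.7
```

Run:
```python
from mv import *
o=log(); print(o["time"],np.array(o["joint_positions"]),o["tool_pos"],o["contact_force"])
show([478,-143.3,121],tinR(psi,np.pi/4,-1))
import cv2
from plant import capture
for n in("scene","top"):
    c=capture(n); f=c["frame"][:,:,::-1]
    f=f[120:250,320:450] if n=="scene" else f[200:320,300:440]
    cv2.imwrite(f"pics/pre3_{n}.png",cv2.resize(f,None,fx=4.5,fy=4.5,interpolation=cv2.INTER_CUBIC))
```

```text
2.3 [-0.745   0.7189  1.5263  0.5057  1.5297  0.5652] [ 478.8013 -142.7204  120.7223] [-0.4549 -0.5915  0.3776]
rot [ 0.0018 -0.0022 -0.0017] deg 0.19102359260543766 shift [-0.84    0.1733 -0.5652] len 1.0271833798831371
```

View pics/pre3_scene.png

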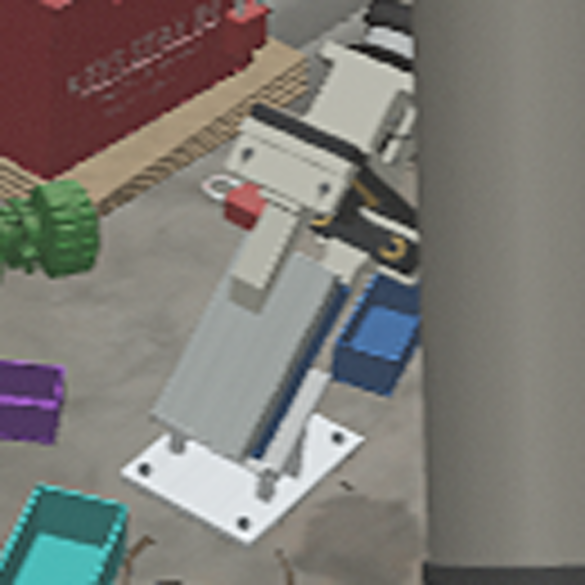

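step_arm(increments="0 0 0 0 0 0 0.3; 0 0 0 0 0 0 0.1; 0 0 0 0 0 0 0.1; 0 0 0 0 0 0 0.1")

```text
time: 2.9
tool_pos: [479.0, -142.5, 120.5]
tcp_rot: [-2.358, -0.001, 0.07]
contact_force: [-0.7, -0.3, 0.2]
grip_width: 56.3
```

step_arm(increments="0 0 0 0 0 0 -1; 0 0 0 0 0 0 -1; 0 0 0 0 0 0 -1; 0 0 0 0 0 0 -1; 0 0 0 0 0 0 -1; 0 0 0 0 0 0 -1")

```text
time: 3.65
tool_pos: [479.0, -141.7, 121.2]
tcp_rot: [-2.356, -0.001, 0.071]
contact_force: [0.3, 1.6, 5.3]
grip_width: 44.8
```

Run:
```python
from mv import *
o=log(); print(o["time"],o["grip_width"],o["tool_pos"],o["contact_force"],o["moment"])
# FK fit
import json
D=[json.loads(l) for l in open("log.jsonl")]
for d in D: print(np.array(d["joint_positions"]),np.array(d["tool_pos"]))
from scipy.optimize import least_squares
def rz(a): return Ro.from_euler("z",a)
def ry(a): return Ro.from_euler("y",a)
def fkR(q):
    # world z up; forearm axis = z rotated
    return rz(q[0])*ry(q[1]+q[2])*rz(q[3])*ry(q[4])*rz(q[5]+0)
for d in D:
    q=d["joint_positions"];R=Ro.from_euler("xyz",d["tcp_rot"])
    M=(fkR(q).inv()*R); print(M.as_rotvec())
```

```text
3.65 44.79113149686597 [ 478.9821 -141.663   121.235 ] [0.2755 1.5974 5.3467] [ 0.6366 -0.0161  0.0596]
[-1.246   0.3427  1.5249 -0.      1.2754 -0.146 ] [ 238.0403 -467.569   248.1237]
[-1.0335  0.5093  1.1813  0.14    1.8214  0.2632] [ 361.6955 -379.6363  300.1039]
[-0.8286  0.7046  1.3046  0.4645  1.7782  0.6139] [ 480.9197 -219.2995  196.6473]
[-0.7785  0.7055  1.4473  0.4858  1.6224  0.5852] [ 480.4341 -172.604   150.7205]
[-0.745   0.7189  1.5263  0.5057  1.5297  0.5652] [ 478.8013 -142.7204  120.7223]
[-0.7441  0.7186  1.5269  0.5075  1.531   0.5651] [ 478.9821 -141.663   121.235 ]
[-0.      0.      1.5708]
[0.     0.     1.5708]
[-0.      0.      1.5708]
[-0.     -0.      1.5708]
[-0.      0.      1.5708]
[0.     0.     1.5708]
```

```bash
cat > kin.py <<'E'
from mv import *
from scipy.optimize import least_squares
def rz(a): return Ro.from_euler("z",a)
def ry(a): return Ro.from_euler("y",a)
def fk(q,P):
    a1,b,d1,L2,a3,L3,Lt,tx,ty=P
    R=rz(q[0])*ry(q[1]+q[2])*rz(q[3])*ry(q[4])*rz(q[5]+np.pi/2)
    w=rz(q[0]).apply(np.array([a1,b,d1])+ry(q[1]).apply([0,0,L2])+ry(q[1]+q[2]).apply([a3,0,L3]))
    return w+R.apply([tx,ty,Lt]),R
lo=np.array([-2.53,-.77,.04,-1,.28,-3.11]);hi=np.array([2.53,2.02,2.7,4.14,2.66,3.11])
def fitP():
    D=[json.loads(l) for l in open("log.jsonl")]
    pr=np.array([0,76,150,400,0,400,250,0,0.]);sg=np.array([20,20,100,100,10,100,100,1,1])
    f=least_squares(lambda P:np.r_[np.concatenate([fk(d["joint_positions"],P)[0]-d["tool_pos"] for d in D])/.3,(P-pr)/sg],pr)
    return f.x,f.fun[:-9]*.3
def ik(p,R,P,q0,n=1):
    def res(q):
        x,Q=fk(q,P); return np.r_[(x-p)/10,(Q.inv()*R).as_rotvec()*10]
    f=least_squares(res,np.clip(q0,lo+1e-3,hi-1e-3),bounds=(lo,hi)); return f.x,np.linalg.norm(f.fun)
E
python3 -c "
from kin import *
P,r=fitP(); print(P); print(r); np.save('P.npy',P)"
```

```text
[  0.104   76.5007 222.8336 505.6732  46.0609 379.6005 295.9561  -0.0781
  -0.0167]
[ 0.0361 -0.0415 -0.0179 -0.0356  0.0835  0.0281 -0.0318  0.0229  0.0298
  0.0011 -0.0128 -0.0006  0.019  -0.0291 -0.0199  0.0191 -0.0294 -0.0203]
```

```bash
cat > plan.py <<'E'
from kin import *
P=np.load("P.npy")
q0=np.array(get_obs()["joint_positions"])
seeds=[q0]+[np.r_[a,b,c,d,e,f] for a in(-.5,.3,1.) for b in(.3,.9) for c in(1.2,2.) for d in(.0,1.5,3.) for e in(.8,1.8) for f in(-2.5,-1,1,2.5)]
def allik(p,R):
    out=[]
    for s in seeds:
        q,e=ik(p,R,P,s)
        if e<1e-3 and not any(np.abs(q-o).max()<.05 for o in out): out.append(q)
    return out
E
cat > a.py <<'E'
from plan import *
for tilt in(30,):
  for az in (-30,0,20,40,60,90,180-60):
    A=np.radians(az);a=np.radians(tilt);R=tinR(A,a,1)
    E=np.array([488+63.5*np.cos(A),254+63.5*np.sin(A),8])
    p=E-R.apply([0,-22.5,102.5])
    s=allik(p,R); print(az,p)
    for q in s: print("   ",q, np.minimum(q-lo,hi-q).min())
E
time python3 a.py
```

```text
-30 [475.8604 261.0088  78.7356]
0 [473.9824 254.      78.7356]
    [0.6317 0.7015 2.3213 3.8198 0.9529 3.0556] 0.054421735784481395
20 [474.8278 249.2057  78.7356]
40 [477.2619 244.9897  78.7356]
60 [480.9912 241.8604  78.7356]
    [-0.1618  0.7028  2.2709  1.8345  0.9954 -2.9542] 0.15577943989088583
90 [488.     239.9824  78.7356]
    [-0.1908  0.769   1.9038  1.158   1.1897 -2.6434] 0.46657346717933956
120 [495.0088 241.8604  78.7356]
    [-0.0912  0.8991  1.4999  0.7864  1.5402 -2.556 ] 0.5539885134865674
real	1m31.316s
user	1m31.734s
sys	0m0.148s
```

Run:
```python
from mv import *; from lib import *
R=tinR(psi,np.pi/4,-1)
for p,nm in((np.array([480.4,-172.6,150.7]),"pre2"),(np.array([478.8,-142.7,120.7]),"pre3")):
  for d in((9.5,-46,22),(9.5,-56,22),(9.5,-65,22),(-9.5,-46,22),(-9.5,-56,22),(-9.5,-65,22),(0,46,22),(0,65,22)):
    X=p+R.apply(d); print(nm,d,(proj("top",X)-(300,200))*4.5,(proj("scene",X)-(320,120))*4.5)
```

```text
pre2 (9.5, -46, 22) [315.4108 220.1672] [260.5492 237.2896]
pre2 (9.5, -56, 22) [303.7911 221.1758] [254.8401 232.9323]
pre2 (9.5, -65, 22) [293.161  222.0986] [249.6377 228.9617]
pre2 (-9.5, -46, 22) [318.0429 258.5821] [286.8461 249.7101]
pre2 (-9.5, -56, 22) [306.4179 259.9248] [281.2703 245.4041]
pre2 (-9.5, -65, 22) [295.7825 261.1533] [276.1888 241.4798]
pre2 (0, 46, 22) [415.006  229.4133] [322.3081 280.8294]
pre2 (0, 65, 22) [433.5438 227.5387] [331.678  288.0223]
pre3 (9.5, -46, 22) [247.3067 221.2224] [226.6762 299.4978]
pre3 (9.5, -56, 22) [235.499  222.2069] [220.7503 295.5509]
pre3 (9.5, -65, 22) [224.7026 223.1071] [215.3502 291.9542]
pre3 (-9.5, -46, 22) [249.6959 258.3928] [252.7159 312.3415]
pre3 (-9.5, -56, 22) [237.8806 259.69  ] [246.9199 308.4514]
pre3 (-9.5, -65, 22) [227.0769 260.8762] [241.6378 304.9063]
pre3 (0, 46, 22) [348.6448 230.1164] [290.1939 339.688 ]
pre3 (0, 65, 22) [367.5875 228.2874] [299.9277 346.1956]
```

View pics/pre3_top.png

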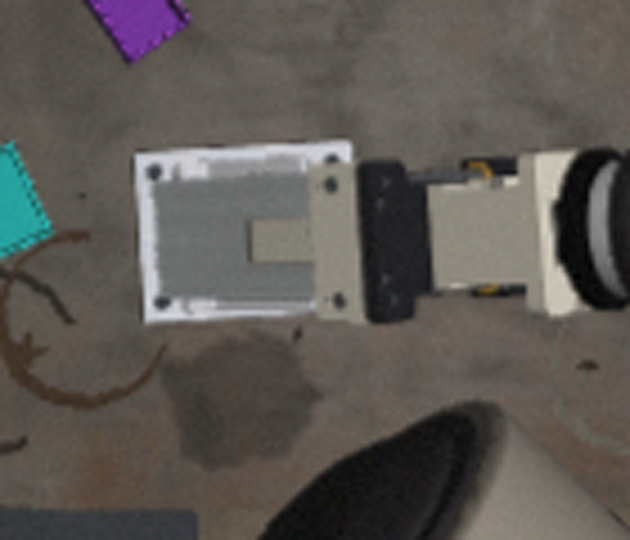

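```bash
cat > b.py <<'E'
from kin import *
P=np.load("P.npy")
q0=np.array(get_obs()["joint_positions"]); p0,R0=cur()
def ch(p,R,s): 
    q,e=ik(p,R,P,s); return q,e
for az in(105,112,118,124):
    A=np.radians(az);a=np.radians(38);R=tinR(A,a,1)
    c=np.array([488.5,255.5]);E=np.array([c[0]+63.5*np.cos(A),c[1]+63.5*np.sin(A),8])
    p=E-R.apply([0,-22.5,102.5])
    q5,e5=ch(p,R,[-.09,.9,1.5,.79,1.54,-2.5])
    q4,e4=ch(p+[0,0,100],R,q5)
    # retract end
    back=-np.array([np.cos(A),np.sin(A),0])
    q6,e6=ch(p+back*130+[0,0,-28],R,q5)
    R3=tinR(A,np.radians(72),1)
    q3,e3=ch(np.array([440,170,310]),R3,q4)
    print(az,p,"\n set",q5,e5,"\n abv",q4,e4,"\n ret",q6,e6,"\n q3",q3,e3)
q1,e=ch(p0+[0,-10,170],R0,q0); print("lift",q1,e)
q2,e=ch(np.array([450,-60,310]),tinR(psi,np.radians(72),-1),q1); print("q2",q2,e)
E
python3 b.py
```

```text
105 [489.3848 252.1978  88.8355] 
 set [-0.0905  0.743   1.7188  0.8905  1.2578 -2.4727] 2.879203416209956e-14 
 abv [-0.0905  0.5826  1.6665  0.8498  1.3953 -2.3052] 9.995070275963042e-14 
 ret [-0.2972  0.8362  1.5993  0.7497  1.3722 -2.5458] 3.923640173426262e-14 
 q3 [ 0.0111  0.206   1.5807  0.3067  1.4415 -1.8746] 4.342260735923063e-14
112 [489.7807 252.3302  88.8355] 
 set [-0.0703  0.7745  1.6354  0.8141  1.3417 -2.4773] 4.1835705606079e-14 
 abv [-0.0703  0.6228  1.5839  0.7907  1.4832 -2.3295] 1.5184812941426396e-14 
 ret [-0.2556  0.8829  1.4727  0.6888  1.4683 -2.5343] 4.4367019636653896e-14 
 q3 [ 0.0183  0.2271  1.5533  0.294   1.4808 -1.9807] 4.243682643295844e-14
118 [490.105  252.4815  88.8355] 
 set [-0.0501  0.8021  1.564   0.7544  1.4136 -2.4876] 7.329294227898393e-11 
 abv [-0.0501  0.6571  1.513   0.7429  1.5574 -2.3538] 2.029307470953995e-14 
 ret [-0.2184  0.9247  1.3634  0.6425  1.5519 -2.5314] 1.7939000328518446e-14 
 q3 [ 0.0263  0.2447  1.5299  0.2807  1.5132 -2.0701] 1.1465091851004345e-13
124 [490.4117 252.6658  88.8355] 
 set [-0.0278  0.83    1.4933  0.6986  1.4847 -2.5033] 3.116206437860224e-11 
 abv [-0.0278  0.691   1.4425  0.697   1.6303 -2.3814] 8.903305124251832e-15 
 ret [-0.1801  0.968   1.253   0.6004  1.6363 -2.5342] 1.744406726981598e-14 
 q3 [ 0.0358  0.2618  1.5069  0.2654  1.5441 -2.1584] 1.2875426450553746e-13
lift [-0.7562  0.5352  1.3389  0.5237  1.8601  0.7394] 1.78792190622202e-14
q2 [-0.4794  0.2259  1.5549  0.2664  1.5312  0.9846] 1.4655726564458017e-14
```

Run:
```python
from mv import *
p0,R0=cur(); show(p0+[0,0,40],R0); show(p0+[0,-10,170],R0)
```

```text
rot [0. 0. 0.] deg 0.0 shift [  0.033  -28.2952 -28.2733] len 39.99999999999999
rot [0. 0. 0.] deg 0.0 shift [  -0.5684 -113.2046 -127.2179] len 170.29386365926396
```

step_arm(increments="0 0 0 0 -7 -7 -1; 0 0 0 0 -18 -18 -1; 0 0 0 0 -28 -28 -1; 0 0 0 0 -42 -44 -1; 0 0 0 0 -60 -65 -1; 0 0 0 0 -80 -88 -1; 0 0 0 0 -100 -110 -1; 0 0 0 0 -113 -127 -1; 0 0 0 0 -113 -127 -1")

```text
time: 4.78
tool_pos: [479.8, -152.4, 291.8]
tcp_rot: [-2.361, -0.003, 0.07]
contact_force: [-0.0, 0.4, -5.4]
grip_width: 45.0
```

Run:
```python
from mv import *
o=log(); print(o["time"],o["grip_width"],np.array(o["joint_positions"]),o["tool_pos"],o["contact_force"],o["moment"])
import cv2
from plant import capture
for n in("scene","top"):
    c=capture(n); f=c["frame"][:,:,::-1]
    f=f[60:240,300:460] if n=="scene" else f[180:320,290:450]
    cv2.imwrite(f"pics/l_{n}.png",cv2.resize(f,None,fx=3.3,fy=3.3,interpolation=cv2.INTER_CUBIC))
from kin import *
P=np.load("P.npy"); q=np.array(o["joint_positions"])
q2,e=ik(np.array([450,-60,310]),tinR(psi,np.radians(72),-1),P,q); print(q2,e)
p0,R0=cur()
for s in(.1,.2,.3,.4,.5,.6,.7,.8,.9,1):
    x,R=fk(q+(q2-q)*s,P); r,t=inc(x,R); print(s,np.round(r,3),np.round(t,0))
```

```text
4.775 44.98212026425416 [-0.7556  0.5336  1.3369  0.5224  1.8576  0.74  ] [ 479.8056 -152.4149  291.8273] [-0.0051  0.4269 -5.4474] [-1.0206 -0.0685 -0.0349]
[-0.4794  0.2259  1.5549  0.2664  1.5312  0.9846] 3.333986188634568e-15
0.1 [-0.05  -0.008  0.005] [ -0. -10.   5.]
0.2 [-0.098 -0.016  0.01 ] [ -2. -19.  12.]
0.3 [-0.145 -0.022  0.014] [ -3. -27.  19.]
0.4 [-0.193 -0.025  0.017] [ -5. -36.  25.]
0.5 [-0.24  -0.027  0.017] [ -8. -44.  30.]
0.6 [-0.287 -0.026  0.016] [-10. -51.  36.]
0.7 [-0.334 -0.023  0.014] [-13. -59.  40.]
0.8 [-0.38  -0.018  0.01 ] [-16. -66.  45.]
0.9 [-0.425 -0.011  0.004] [-19. -74.  48.]
1 [-0.469 -0.001 -0.003] [-23. -81.  52.]
```

View pics/l_scene.png

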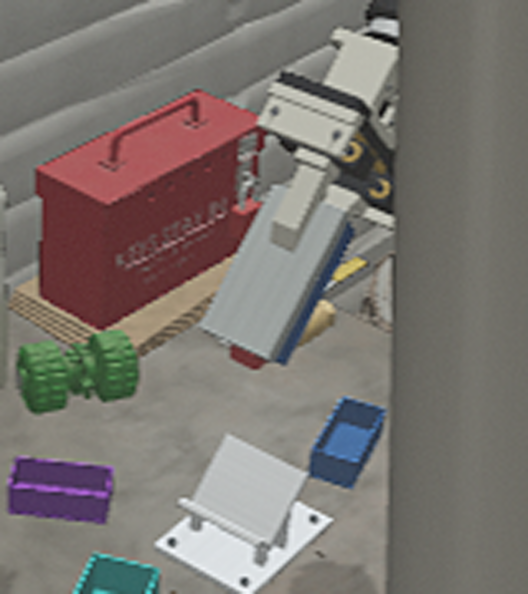

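The tin and lid are lifted together and the lid is still seated. The force reads 5.4 N. Next I'll tilt the hand steeper and move across.

step_arm(increments="-0.05 -0.008 0.005 0 -10 5 -1; -0.12 -0.018 0.012 -2 -23 15 -1; -0.193 -0.025 0.017 -5 -36 25 -1; -0.264 -0.026 0.017 -9 -48 33 -1; -0.334 -0.023 0.014 -13 -59 40 -1; -0.403 -0.015 0.007 -17 -70 46 -1; -0.45 -0.005 0 -21 -77 50 -1; -0.469 -0.001 -0.003 -23 -81 52 -1; -0.469 -0.001 -0.003 -23 -81 52 -1")

```text
time: 6.0
tool_pos: [449.8, -59.3, 310.6]
tcp_rot: [-2.827, -0.001, 0.074]
contact_force: [-0.4, -0.9, -5.1]
grip_width: 44.9
```

Run:
```python
from kin import *
o=log(); print(o["time"],o["grip_width"],o["tool_pos"],o["contact_force"])
P=np.load("P.npy"); q=np.array(o["joint_positions"]); print(q)
q3,e=ik(np.array([440,170,310]),tinR(np.radians(116),np.radians(72),1),P,[.02,.24,1.53,.28,1.5,-2.0]); print(q3,e)
p0,R0=cur()
prev=R0
for s in np.linspace(0,.5,13)[1:]:
    x,R=fk(q+(q3-q)*s,P); r,t=inc(x,R); print(*np.round(r,3),*np.round(t,0), "  ",np.round(np.degrees((prev.inv()*R).magnitude()),1)); prev=R
```

```text
6.0 44.908208858979606 [449.8085 -59.3373 310.5757] [-0.4272 -0.8655 -5.0505]
[-0.4788  0.2246  1.5553  0.2674  1.5315  0.9843]
[ 0.0235  0.2389  1.5377  0.2854  1.5026 -2.0405] 1.0687446666515935e-14
0.0 -0.005 -0.146 3.0 -9.0 3.0    8.4
0.001 -0.01 -0.292 5.0 -17.0 6.0    8.4
0.003 -0.015 -0.438 7.0 -26.0 9.0    8.4
0.005 -0.019 -0.584 9.0 -35.0 12.0    8.4
0.008 -0.024 -0.73 11.0 -44.0 15.0    8.4
0.011 -0.028 -0.876 13.0 -53.0 17.0    8.4
0.016 -0.033 -1.021 14.0 -62.0 20.0    8.4
0.02 -0.037 -1.167 15.0 -71.0 23.0    8.4
0.026 -0.04 -1.313 16.0 -80.0 26.0    8.4
0.032 -0.043 -1.459 17.0 -89.0 29.0    8.4
0.039 -0.046 -1.605 18.0 -98.0 32.0    8.4
0.047 -0.048 -1.751 18.0 -107.0 35.0    8.4
```

step_arm(increments="0 -0.003 -0.07 1 -4 1 -1; 0 -0.005 -0.146 3 -9 3 -1; 0.001 -0.01 -0.292 5 -17 6 -1; 0.003 -0.015 -0.438 7 -26 9 -1; 0.005 -0.019 -0.584 9 -35 12 -1; 0.008 -0.024 -0.73 11 -44 15 -1; 0.011 -0.028 -0.876 13 -53 17 -1; 0.016 -0.033 -1.021 14 -62 20 -1; 0.02 -0.037 -1.167 15 -71 23 -1; 0.026 -0.04 -1.313 16 -80 26 -1; 0.032 -0.043 -1.459 17 -89 29 -1; 0.039 -0.046 -1.605 18 -98 32 -1; 0.047 -0.048 -1.7 18 -104 35 -1; 0.047 -0.048 -1.751 18 -107 35 -1; 0.047 -0.048 -1.751 18 -107 35 -1")

```text
time: 7.88
tool_pos: [460.0, 53.4, 309.8]
tcp_rot: [-3.141, -0.315, 1.833]
contact_force: [0.2, -0.9, -4.8]
grip_width: 45.1
```

Run:
```python
from kin import *
import cv2
from plant import capture
o=log(); print(o["time"],o["grip_width"],o["tool_pos"],o["contact_force"])
P=np.load("P.npy"); q=np.array(o["joint_positions"]); print(q)
q3,e=ik(np.array([440,170,310]),tinR(np.radians(116),np.radians(72),1),P,[.02,.24,1.53,.28,1.5,-2.0]); print(q3,e)
prev=cur()[1]
for s in np.linspace(0,1,13)[1:]:
    x,R=fk(q+(q3-q)*s,P); r,t=inc(x,R); print(*np.round(r,3),*np.round(t,0), "  ",np.round(np.degrees((prev.inv()*R).magnitude()),1)); prev=R
f=capture("scene")["frame"][:,:,::-1][20:240,240:460]; cv2.imwrite("pics/flip1.png",cv2.resize(f,None,fx=2.7,fy=2.7))
```

```text
7.875 45.12256070021822 [459.9641  53.4198 309.844 ] [ 0.2414 -0.9256 -4.8279]
[-0.2304  0.2337  1.5453  0.2763  1.5177 -0.5292]
[ 0.0235  0.2389  1.5377  0.2854  1.5026 -2.0405] 1.0687446666515935e-14
0.005 0.0 -0.146 9.0 2.0 3.0    8.4
0.01 0.001 -0.292 18.0 4.0 6.0    8.4
0.015 0.003 -0.438 27.0 6.0 9.0    8.4
0.019 0.005 -0.584 37.0 7.0 12.0    8.4
0.024 0.008 -0.73 46.0 8.0 15.0    8.4
0.028 0.011 -0.876 55.0 9.0 18.0    8.4
0.032 0.016 -1.022 65.0 10.0 21.0    8.4
0.036 0.02 -1.168 74.0 11.0 24.0    8.4
0.04 0.026 -1.314 84.0 11.0 27.0    8.4
0.043 0.032 -1.46 93.0 11.0 30.0    8.4
0.046 0.039 -1.606 103.0 11.0 33.0    8.4
0.048 0.047 -1.752 112.0 11.0 36.0    8.4
```

View pics/flip1.png

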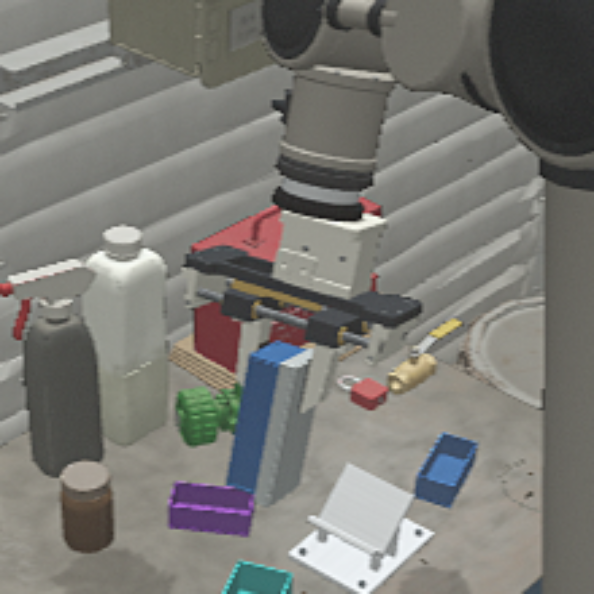

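The tin is still pinched at the half turn with the lid parallel and seated (opening 45.1). I'll carry on with the second half.

step_arm(increments="0.003 0 -0.07 4 1 2 -1; 0.005 0 -0.146 9 2 3 -1; 0.01 0.001 -0.292 18 4 6 -1; 0.015 0.003 -0.438 27 6 9 -1; 0.019 0.005 -0.584 37 7 12 -1; 0.024 0.008 -0.73 46 8 15 -1; 0.028 0.011 -0.876 55 9 18 -1; 0.032 0.016 -1.022 65 10 21 -1; 0.036 0.02 -1.168 74 11 24 -1; 0.04 0.026 -1.314 84 11 27 -1; 0.043 0.032 -1.46 93 11 30 -1; 0.046 0.039 -1.606 103 11 33 -1; 0.048 0.045 -1.7 109 11 35 -1; 0.048 0.047 -1.752 112 11 36 -1; 0.048 0.047 -1.752 112 11 36 -1")

```text
time: 9.8
tool_pos: [439.8, 170.1, 310.5]
tcp_rot: [2.828, -0.0, -2.688]
contact_force: [0.1, 0.1, -4.8]
grip_width: 44.6
```

Run:
```python
from kin import *
import cv2
from plant import capture
o=log(); print(o["time"],o["grip_width"],o["tool_pos"],o["contact_force"])
P=np.load("P.npy"); q=np.array(o["joint_positions"]); print(q)
A=np.radians(116);a=np.radians(38);R4=tinR(A,a,1)
c=np.array([488.5,255.5]);E=np.array([c[0]+63.5*np.cos(A),c[1]+63.5*np.sin(A),8])
p=E-R4.apply([0,-22.5,102.5]); print("set p",p,R4.as_euler("xyz"))
q4,e=ik(p+[0,0,60],R4,P,q); print(q4,e)
prev=cur()[1]
for s in np.linspace(0,1,11)[1:]:
    x,R=fk(q+(q4-q)*s,P); r,t=inc(x,R); print(*np.round(r,3),*np.round(t,0), "  ",np.round(np.degrees((prev.inv()*R).magnitude()),1),x,"farlow z",(x+R.apply([0,-22.5,102.5]))); prev=R
f=capture("scene")["frame"][:,:,::-1][20:320,200:460]; cv2.imwrite("pics/flip2.png",cv2.resize(f,None,fx=2,fy=2))
```

```text
9.8 44.5559846655527 [439.8399 170.065  310.4509] [ 0.0715  0.0715 -4.8061]
[ 0.0242  0.2384  1.537   0.2847  1.503  -2.0387]
set p [489.9987 252.4273  88.8355] [ 2.234   0.     -2.6878]
[-0.0571  0.7012  1.5633  0.7624  1.4732 -2.4021] 3.1739709647690475e-12
-0.062 0.014 -0.011 -10.0 1.0 19.0    3.7 [445.5668 180.0605 292.9685] farlow z [437.18   194.4275 189.355 ]
-0.123 0.025 -0.019 -18.0 2.0 37.0    3.6 [450.8671 189.6581 275.8936] farlow z [438.7782 209.2729 173.5138]
-0.185 0.033 -0.025 -27.0 2.0 55.0    3.6 [455.9663 198.9238 259.1721] farlow z [440.4393 223.7997 158.4119]
-0.246 0.037 -0.028 -35.0 3.0 72.0    3.5 [460.9232 207.8343 242.7762] farlow z [442.2614 237.9633 144.0014]
-0.307 0.038 -0.03 -44.0 3.0 89.0    3.5 [465.7897 216.3651 226.6709] farlow z [444.3324 251.7164 130.2221]
-0.367 0.037 -0.029 -51.0 3.0 106.0    3.4 [470.6096 224.4909 210.8137] farlow z [446.7294 265.01   117.0031]
-0.426 0.032 -0.025 -59.0 3.0 122.0    3.4 [475.4187 232.1858 195.1568] farlow z [449.5169 277.7935 104.2638]
-0.483 0.024 -0.019 -67.0 2.0 138.0    3.4 [480.2435 239.4237 179.6468] farlow z [452.7461 290.0159  91.9152]
-0.54 0.014 -0.011 -74.0 1.0 154.0    3.3 [485.101  246.1792 164.2265] farlow z [456.4542 301.626   79.8611]
-0.594 0.0 -0.001 -81.0 -0.0 170.0    3.3 [489.9987 252.4273 148.8355] farlow z [460.6634 312.5734  68.    ]
```

View pics/flip2.png

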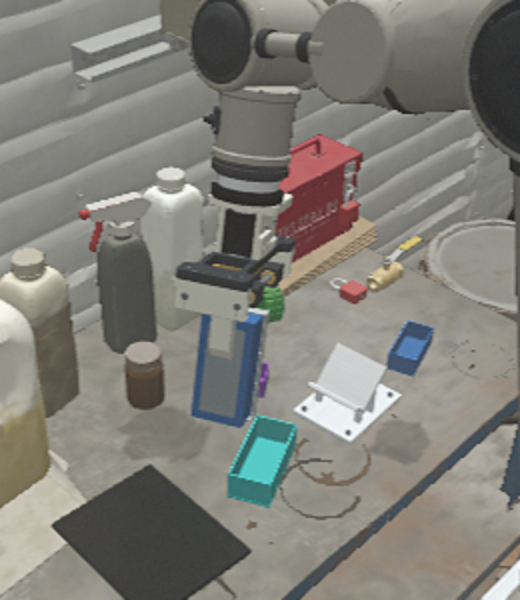

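The turn is complete with the floor facing up. Next I'll lower to 60 mm above the set-down point at 38° tilt.

step_arm(increments="-0.062 0.014 -0.011 -10 1 19 -1; -0.123 0.025 -0.019 -18 2 37 -1; -0.185 0.033 -0.025 -27 2 55 -1; -0.246 0.037 -0.028 -35 3 72 -1; -0.307 0.038 -0.03 -44 3 89 -1; -0.367 0.037 -0.029 -51 3 106 -1; -0.426 0.032 -0.025 -59 3 122 -1; -0.483 0.024 -0.019 -67 2 138 -1; -0.54 0.014 -0.011 -74 1 154 -1; -0.594 0 -0.001 -81 0 170 -1; -0.594 0 -0.001 -81 0 170 -1")

```text
time: 11.22
tool_pos: [489.7, 252.1, 147.2]
tcp_rot: [2.234, -0.002, -2.688]
contact_force: [0.1, -0.1, -4.6]
grip_width: 44.9
```

Run:
```python
from kin import *
import cv2
from lib import proj
from plant import capture
o=log(); print(o["time"],o["grip_width"],o["tool_pos"],o["tcp_rot"],o["contact_force"])
p0,R0=cur()
for d in((-32.5,-22.5,102.5),(32.5,-22.5,102.5),(-29,22.5,99),(29,22.5,99)):
    X=p0+R0.apply(d); print(X,(proj("scene",X)-(220,160))*4,(proj("top",X)-(170,190))*4.5)
f=capture("scene")["frame"][:,:,::-1][160:310,220:370]; cv2.imwrite("pics/abv_s.png",cv2.resize(f,None,fx=4,fy=4,interpolation=cv2.INTER_CUBIC))
f=capture("top")["frame"][:,:,::-1][190:300,170:300]; cv2.imwrite("pics/abv_t.png",cv2.resize(f,None,fx=4.5,fy=4.5,interpolation=cv2.INTER_CUBIC))
```

```text
11.225 44.853594500363585 [489.7126 252.1429 147.1722] [ 2.2345 -0.0025 -2.6879] [ 0.0714 -0.0591 -4.5989]
[489.4343 326.4162  66.2268] [121.2087 511.9581] [ 52.0085 240.5548]
[431.0091 297.9299  66.3873] [225.6532 540.2235] [ 98.3985 349.2474]
[475.4314 347.3615 103.8396] [103.445 501.275] [-12.0625 266.67  ]
[423.2982 321.9429 103.9827] [199.9444 527.3184] [ 30.7678 368.0142]
```

View pics/abv_s.png

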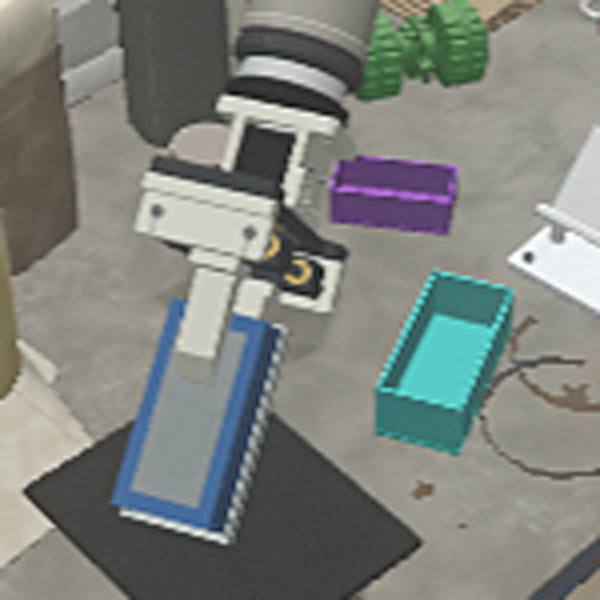

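View pics/abv_t.png

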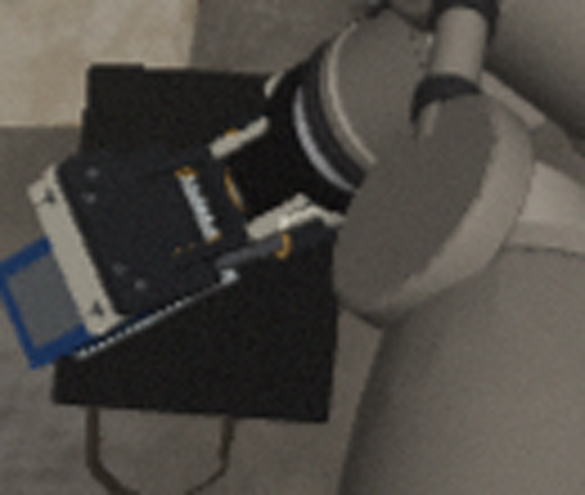

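step_arm(increments="0 0 0 0 -10 8 -1; 0 0 0 0 -24 18.5 -1; 0 0 0 0 -36 28 -1; 0 0 0 0 -42.5 33.2 -1; 0 0 0 0 -42.5 33.2 -1")

```text
time: 11.95
tool_pos: [489.4, 253.0, 94.4]
tcp_rot: [2.234, 0.0, -2.686]
contact_force: [-0.3, -0.5, -3.6]
grip_width: 44.7
```

step_arm(increments="0 0 0 0 -1.6 1.2 -1; 0 0 0 0 -1.6 1.2 -1")

```text
time: 12.2
tool_pos: [489.9, 252.9, 93.4]
tcp_rot: [2.235, 0.002, -2.686]
contact_force: [-0.1, 0.3, -4.0]
grip_width: 44.9
```

step_arm(increments="0 0 0 0 -2.4 1.8 -1; 0 0 0 0 -2.4 1.8 -1")

```text
time: 12.45
tool_pos: [490.0, 252.9, 90.3]
tcp_rot: [2.234, 0.002, -2.687]
contact_force: [0.8, -0.1, -3.3]
grip_width: 44.8
```

step_arm(increments="0 0 0 0 -1.2 0.9 -1; 0 0 0 0 -1.2 0.9 -1")

```text
time: 12.7
tool_pos: [490.1, 252.8, 89.9]
tcp_rot: [2.233, 0.003, -2.687]
contact_force: [0.9, -3.5, 4.9]
grip_width: 44.9
```

Contact with the mat shows as about +9 N at TCP z 89.9. I'll open slowly so the tin settles on the lower fingertip.

step_arm(increments="0 0 0 0 0 0 0.02; 0 0 0 0 0 0 0.08; 0 0 0 0 0 0 0.15; 0 0 0 0 0 0 0.22; 0 0 0 0 0 0 0.3; 0 0 0 0 0 0 0.4; 0 0 0 0 0 0 0.5; 0 0 0 0 0 0 0.6; 0 0 0 0 0 0 0.6")

```text
time: 13.82
tool_pos: [489.7, 252.8, 88.6]
tcp_rot: [2.235, 0.001, -2.686]
contact_force: [0.1, 1.1, -2.1]
grip_width: 73.5
```

```bash
cat > snap.py <<'E'
import sys,cv2
from plant import capture,get_obs
import numpy as np
o=get_obs(); print(o["time"],o["grip_width"],np.round(o["tool_pos"],1),np.round(o["tcp_rot"],3),np.round(o["contact_force"],1))
n=sys.argv[1]
f=capture("scene")["frame"][:,:,::-1][160:340,210:370]; cv2.imwrite(f"pics/{n}_s.png",cv2.resize(f,None,fx=3.3,fy=3.3,interpolation=cv2.INTER_CUBIC))
f=capture("top")["frame"][:,:,::-1][180:300,160:320]; cv2.imwrite(f"pics/{n}_t.png",cv2.resize(f,None,fx=4,fy=4,interpolation=cv2.INTER_CUBIC))
E
python3 snap.py op1
```

```text
13.825 73.48460092587233 [489.7 252.8  88.6] [ 2.235e+00  1.000e-03 -2.686e+00] [ 0.1  1.1 -2.1]
```

View pics/op1_s.png

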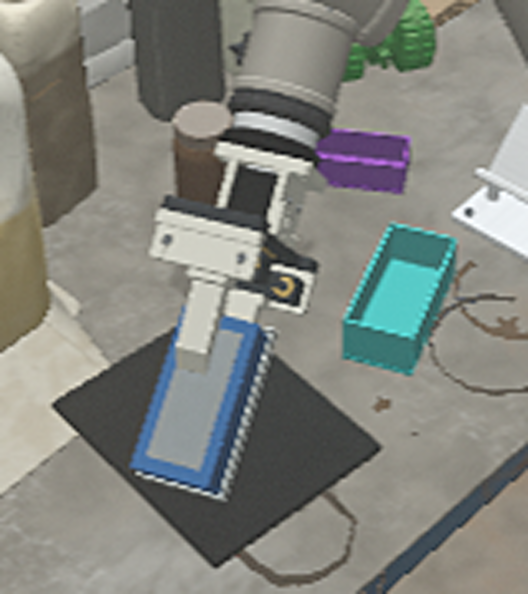

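View pics/op1_t.png

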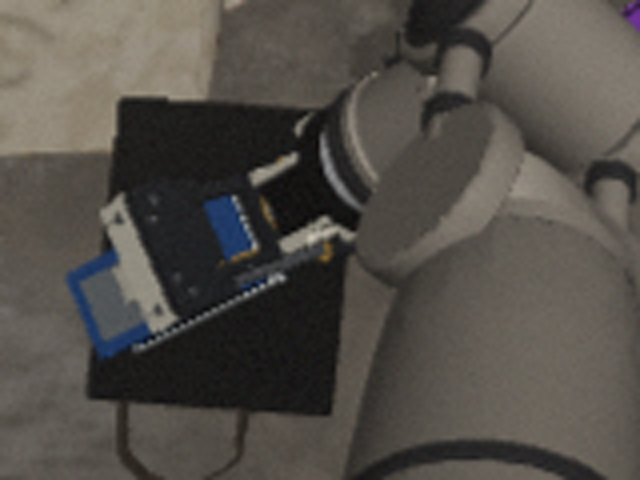

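The lid is still shut and the tin is resting on the lower finger, which carries about 2 N. I'll open fully.

step_arm(increments="0 0 0 0 0 0 0.7; 0 0 0 0 0 0 0.8; 0 0 0 0 0 0 0.9; 0 0 0 0 0 0 1; 0 0 0 0 0 0 1")

```text
time: 14.55
tool_pos: [489.8, 252.8, 88.6]
tcp_rot: [2.235, 0.001, -2.686]
contact_force: [1.0, 0.3, -1.2]
grip_width: 91.4
```

```bash
python3 snap.py op2
python3 - <<'E'
from mv import *
p,R=cur(); A=np.radians(116); b=-np.array([np.cos(A),np.sin(A),0])
for D,H in((10,-7),(21,-14),(42,-26),(48,-26),(60,-24),(75,-10)): print(D,H,inc(p+b*D+[0,0,H],R)[1])
print("tip",p+R.apply([0,-46,22]),"heel",p+R.apply([0,-65,3]),"body",p+R.apply([0,-95,-44]))
E
```

```text
14.55 91.3801068924706 [489.8 252.8  88.6] [ 2.235e+00  1.000e-03 -2.686e+00] [ 1.   0.3 -1.2]
10 -7 [  0.0262 -11.6746  -3.5643]
21 -14 [  0.0541 -23.9652  -7.9162]
42 -26 [  0.1053 -46.3551 -17.0645]
48 -26 [  0.115  -50.0515 -21.7906]
60 -24 [  0.1315 -55.8691 -32.475 ]
75 -10 [  0.1358 -54.0828 -52.9153]
tip [494.6731 242.9687  38.82  ] heel [506.4081 219.0175  35.5596] body [530.8131 169.1674  40.885 ]
```

View pics/op2_s.png

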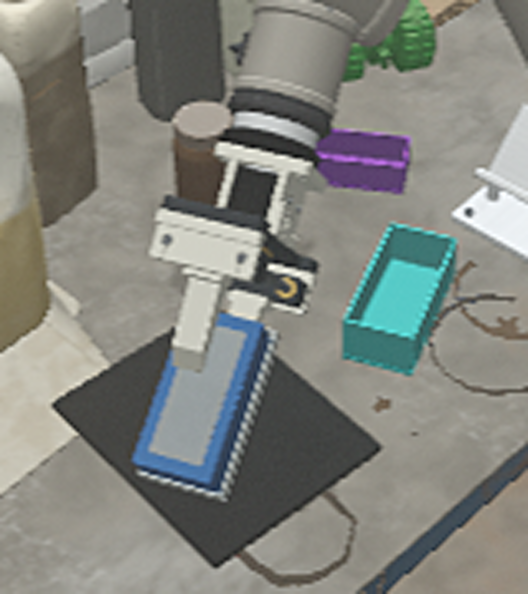

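step_arm(increments="0 0 0 0 -6 -1.8 1; 0 0 0 0 -12 -4 1; 0 0 0 0 -18 -6 1; 0 0 0 0 -24 -8 1; 0 0 0 0 -30 -10.5 1; 0 0 0 0 -36 -13 1; 0 0 0 0 -40 -15 1; 0 0 0 0 -40 -15 1")

```text
time: 15.65
tool_pos: [506.1, 219.7, 66.1]
tcp_rot: [2.235, 0.001, -2.687]
contact_force: [0.4, -2.2, -1.9]
grip_width: 91.9
```

```bash
python3 snap.py op3
python3 - <<'E'
from mv import *
p,R=cur()
print("tip",p+R.apply([0,-46,22]),"heel",p+R.apply([0,-65,3]),"body",p+R.apply([0,-95,-44]))
E
```

```text
15.65 91.87219466468771 [506.1 219.7  66.1] [ 2.235e+00  1.000e-03 -2.687e+00] [ 0.4 -2.2 -1.9]
tip [510.9786 210.0875  16.6027] heel [522.7094 186.1325  13.3549] body [547.0991 136.2777  18.7066]
```

View pics/op3_s.png

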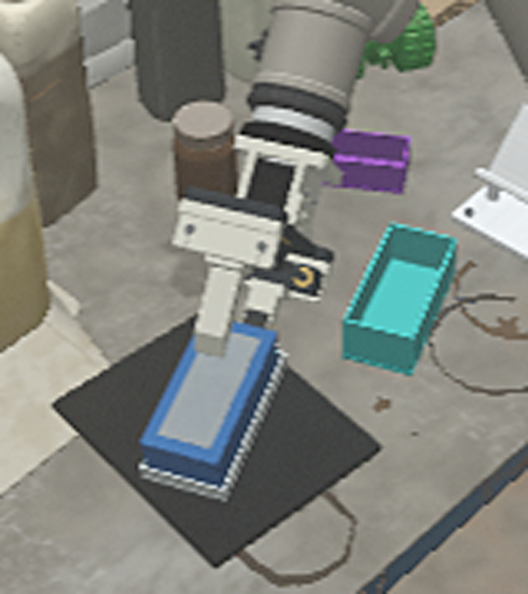

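View pics/op3_t.png

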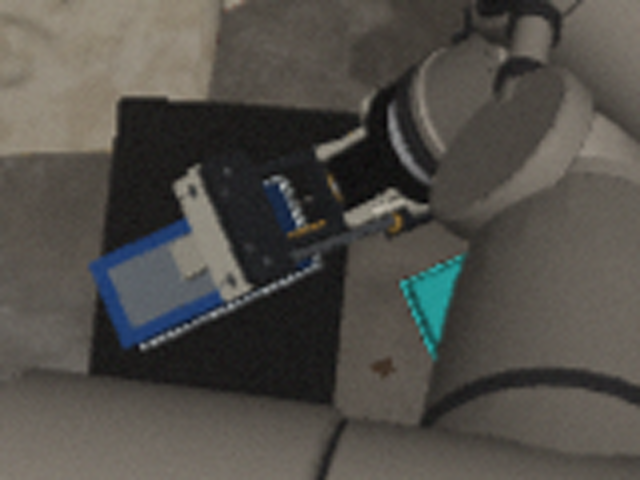

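step_arm(increments="0 0 0 0 -4 0.6 1; 0 0 0 0 -7.7 -4.2 1; 0 0 0 0 -11 -8.5 1; 0 0 0 0 -15 -13.6 1; 0 0 0 0 -22 -22.5 1; 0 0 0 0 -27 -29 1; 0 0 0 0 -27 -29 1")

```text
time: 16.62
tool_pos: [523.7, 183.9, 62.9]
tcp_rot: [2.235, 0.002, -2.687]
contact_force: [0.5, -0.2, 0.9]
grip_width: 92.3
```

```bash
python3 snap.py op4
```

```text
16.625 92.30232188492417 [523.7 183.9  62.9] [ 2.235e+00  2.000e-03 -2.687e+00] [ 0.5 -0.2  0.9]
```

View pics/op4_s.png

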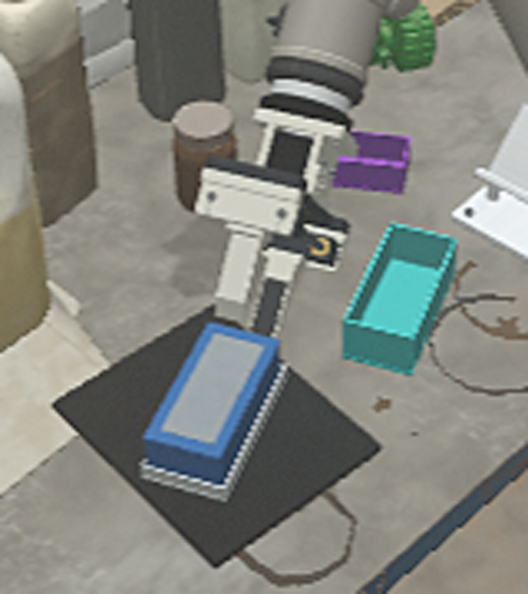

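View pics/op4_t.png

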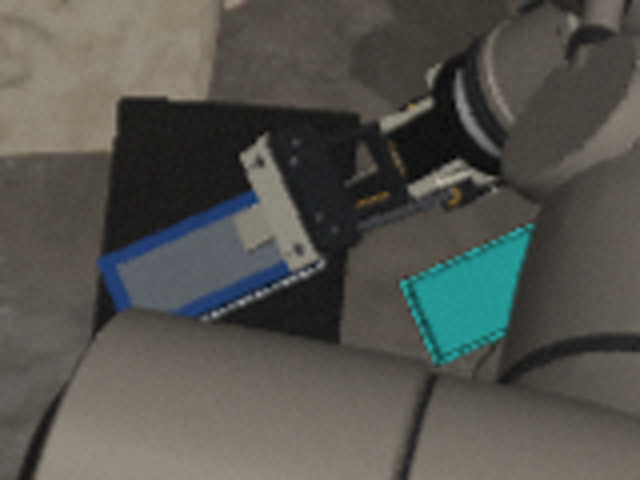

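The tin sits flat and lid down, well inside the mat. I'll back off and rise.

step_arm(increments="0 0 0 0 -9 -12 1; 0 0 0 0 12 -28 1; 0 0 0 0 40 -50 1; 0 0 0 0 80 -80 1; 0 0 0 0 110 -105 1; 0 0 0 0 110 -105 1")

```text
time: 17.48
tool_pos: [530.9, 170.4, 217.1]
tcp_rot: [2.238, 0.007, -2.686]
contact_force: [-0.3, 0.5, -0.3]
grip_width: 92.1
```

Run:
```python
from kin import *
o=log(); print(o["time"],o["tool_pos"])
import cv2
from plant import capture
f=capture("scene")["frame"][:,:,::-1][240:320,235:315]; cv2.imwrite("pics/on_s.png",cv2.resize(f,None,fx=7,fy=7,interpolation=cv2.INTER_CUBIC))
f=capture("top")["frame"][:,:,::-1]; cv2.imwrite("pics/on_t.png",f)
P=np.load("P.npy");q=np.array(o["joint_positions"]);print(q)
# tool down poses above tin, jaw axis along tin width (az 116-90=26 or +180)
for yaw in(116,116-180):
    A=np.radians(yaw); R=Ro.from_matrix(np.c_[[np.cos(A),np.sin(A),0],[np.sin(A),-np.cos(A),0],[0,0,-1.]])
    print(yaw,*ik(np.array([493,248,190.]),R,P,q),*ik(np.array([493,248,49.]),R,P,q), *ik(np.array([440,-250,49.]),R,P,q))
```

```text
17.475 [530.8966 170.443  217.1423]
[-0.1825  0.6714  1.3866  0.6921  1.6914 -2.3495]
116 [ 0.3272  0.443   1.5383  0.      1.1603 -0.1266] 3.039572481664169e-14 [ 0.3272  0.6237  1.6807 -0.      0.8373 -0.1266] 1.7432470783728385e-14 [-0.6683  0.5633  1.812  -0.      0.7664 -1.1221] 1.381180795683307e-10
-64 [ 0.3715  0.4454  1.5377 -0.0852  1.1531 -3.11  ] 1.1242262907428453 [ 0.368   0.6253  1.6809 -0.0992  0.8297 -3.11  ] 0.8977416372385645 [-0.5291  0.5142  2.1039 -1.      0.28   -3.11  ] 4.471496337479571
```

View pics/on_t.png

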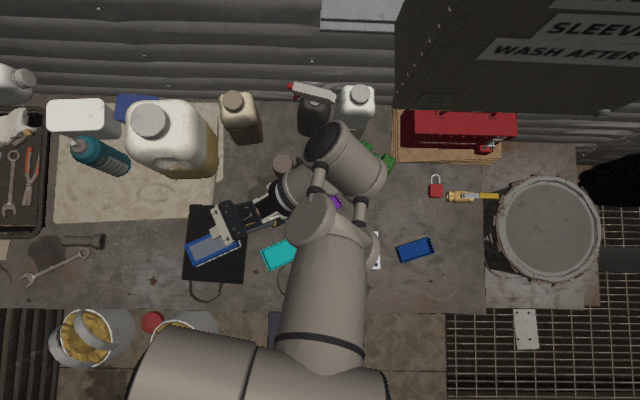

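View pics/on_s.png

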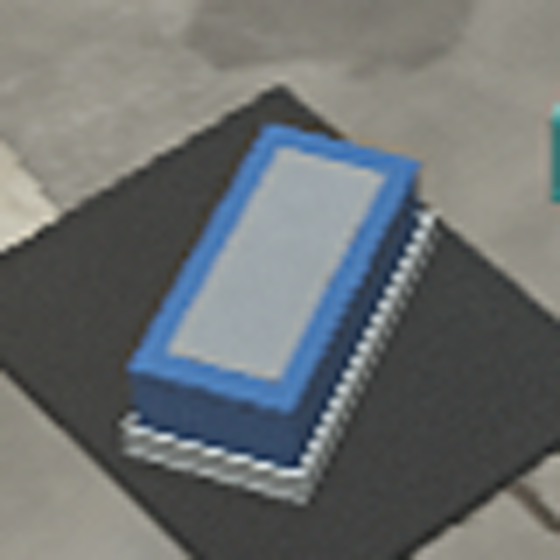

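Run:
```python
from lib import *
np.set_printoptions(precision=1,suppress=True)
c=[(268,125),(418,162),(292,410),(132,368)]
X=[ray_z("scene",(235+x/7,240+y/7),53) for x,y in c]
for x in X: print(x)
print("c",np.mean(X,0)); d=(X[3]+X[2]-X[0]-X[1]); print("az",np.degrees(np.arctan2(d[1],d[0])),"len",np.linalg.norm(d)/2,np.linalg.norm(X[0]-X[1]))
l=[(437,215),(305,500),(122,440)]
b=cv2.imread("pics/on_t.png")[200:290,175:265]; cv2.imwrite("pics/on_t2.png",cv2.resize(b,None,fx=6.5,fy=6.5,interpolation=cv2.INTER_CUBIC))
```

```text
[534.2 216.3  53. ]
[483.2 190.8  53. ]
[431.5 297.2  53. ]
[482.4 322.8  53. ]
c [482.8 256.8  53. ]
az 115.91241995458768 len 118.36286865287141 57.00619050666473
```

View pics/on_t2.png

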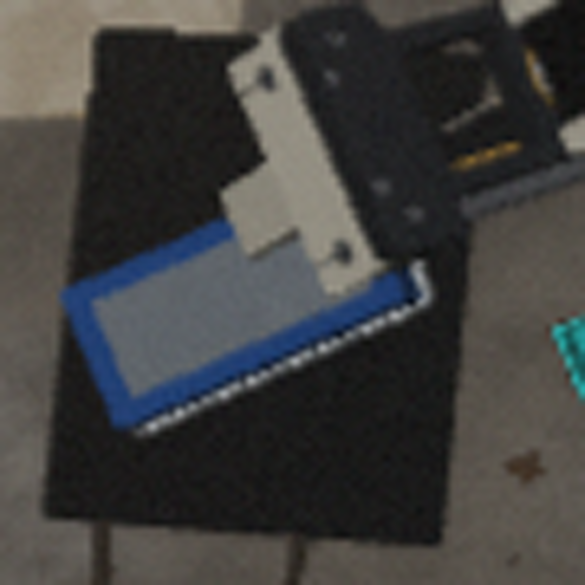

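Run:
```python
from lib import *
np.set_printoptions(precision=1,suppress=True)
t=[ray_z("top",(175+x/6.5,200+y/6.5),53) for x,y in((62,293),(120,430),(413,298))]
for x in t: print(x)
A=np.radians(116);h=np.array([np.cos(A),np.sin(A),0]);w=np.array([h[1],-h[0],0])
print("centre from far mid",(t[0]+t[1])/2-60*h, "from corner diag",(t[0]+t[2])/2, np.linalg.norm(t[0]-t[1]),np.linalg.norm(t[1]-t[2]))
from kin import *
P=np.load("P.npy");q=np.array(get_obs()["joint_positions"])
R=Ro.from_matrix(np.c_[[np.cos(A),np.sin(A),0],[np.sin(A),-np.cos(A),0],[0,0,-1.]])
q1,e=ik(np.array([486,256,170.]),R,P,q);print(q1,e)
prev=cur()[1]
n=18
for s in np.linspace(0,1,n+1)[1:]:
    x,Rr=fk(q+(q1-q)*s,P); r,tt=inc(x,Rr); print(*np.round(r,3),*np.round(tt,0),1,";",np.round(np.degrees((prev.inv()*Rr).magnitude()),1),np.round(x)); prev=Rr
for y in(90,45,0,-45,-90,116):
    B=np.radians(y);R=Ro.from_matrix(np.c_[[np.cos(B),np.sin(B),0],[np.sin(B),-np.cos(B),0],[0,0,-1.]])
    print(y,*ik(np.array([585,-205,60.]),R,P,q1))
```

```text
[485.4 322.9  53. ]
[433.7 297.9  53. ]
[486.2 188.4  53. ]
centre from far mid [485.9 256.5  53. ] from corner diag [485.8 255.6  53. ] 57.41498016086333 121.44558533007535
[ 0.3452  0.4597  1.572   0.      1.11   -0.1085] 8.339896043317124e-15
0.052 0.022 0.109 2.0 -0.0 12.0 1 ; 7.0 [524. 178. 207.]
0.108 0.037 0.215 4.0 -0.0 22.0 1 ; 6.9 [518. 184. 200.]
0.165 0.044 0.318 6.0 -1.0 32.0 1 ; 6.8 [513. 190. 194.]
0.224 0.044 0.418 8.0 -1.0 41.0 1 ; 6.7 [508. 195. 188.]
0.282 0.035 0.516 10.0 -2.0 49.0 1 ; 6.5 [504. 200. 182.]
0.341 0.018 0.61 12.0 -2.0 57.0 1 ; 6.4 [500. 205. 178.]
0.398 -0.007 0.701 14.0 -2.0 63.0 1 ; 6.3 [496. 209. 173.]
0.454 -0.039 0.788 15.0 -2.0 69.0 1 ; 6.2 [493. 212. 170.]
0.506 -0.08 0.872 15.0 -1.0 75.0 1 ; 6.1 [490. 216. 167.]
0.554 -0.127 0.952 16.0 -1.0 79.0 1 ; 6.0 [488. 219. 165.]
0.598 -0.182 1.028 16.0 0.0 83.0 1 ; 5.9 [487. 223. 163.]
0.636 -0.243 1.101 15.0 2.0 87.0 1 ; 5.8 [486. 227. 162.]
0.668 -0.311 1.169 14.0 4.0 90.0 1 ; 5.7 [485. 231. 162.]
0.693 -0.383 1.234 12.0 7.0 93.0 1 ; 5.6 [485. 235. 162.]
0.71 -0.46 1.295 10.0 10.0 96.0 1 ; 5.5 [485. 239. 163.]
0.718 -0.54 1.352 8.0 14.0 98.0 1 ; 5.4 [485. 244. 165.]
0.718 -0.623 1.405 5.0 19.0 100.0 1 ; 5.4 [485. 250. 167.]
0.708 -0.707 1.454 2.0 24.0 103.0 1 ; 5.3 [486. 256. 170.]
90 [-0.4607  0.7046  1.4654 -0.      0.9716 -0.4607] 1.8018008367105478e-13
45 [-0.4607  0.7047  1.4652 -0.      0.9717  0.3247] 7.861080556176983e-14
0 [-0.4608  0.7047  1.4651  0.      0.9717  1.11  ] 2.3841242639003037e-14
-45 [-0.4608  0.7047  1.4652 -0.      0.9717  1.8953] 4.112546626760611e-14
-90 [-0.3455  0.686   1.5439 -0.3149  0.8451 -3.11  ] 3.0741171385880866
116 [-0.4607  0.7046  1.4655 -0.      0.9715 -0.9145] 1.0657515650240567e-13
```

step_arm(increments="0.108 0.037 0.215 4 0 22 1; 0.224 0.044 0.418 8 -1 41 1; 0.341 0.018 0.61 12 -2 57 1; 0.454 -0.039 0.788 15 -2 69 1; 0.554 -0.127 0.952 16 -1 79 1; 0.636 -0.243 1.101 15 2 87 1; 0.693 -0.383 1.234 12 7 93 1; 0.718 -0.54 1.352 8 14 98 1; 0.715 -0.65 1.42 4 21 101 1; 0.708 -0.707 1.454 2 24 103 1; 0.708 -0.707 1.454 2 24 103 1; 0.708 -0.707 1.454 2 24 103 1; 0.708 -0.707 1.454 2 24 103 1; 0.708 -0.707 1.454 2 24 103 1; 0.708 -0.707 1.454 2 24 103 1")

```text
time: 19.45
tool_pos: [485.9, 256.0, 169.6]
tcp_rot: [-3.142, -0.001, 2.025]
contact_force: [0.8, 0.4, 0.2]
grip_width: 91.7
```

```bash
python3 snap.py dn
python3 - <<'E'
from kin import *
A=np.radians(116)
R=Ro.from_matrix(np.c_[[np.cos(A),np.sin(A),0],[np.sin(A),-np.cos(A),0],[0,0,-1.]])
show([485.8,256,51],R); log()
E
```

```text
19.45 91.73427182840325 [485.9 256.  169.6] [-3.142e+00 -1.000e-03  2.025e+00] [0.8 0.4 0.2]
rot [ 0.0001 -0.0008  0.0004] deg 0.05461965540778899 shift [ -0.318   -0.0779 118.7059] len 118.70635429241962
```

View pics/dn_s.png

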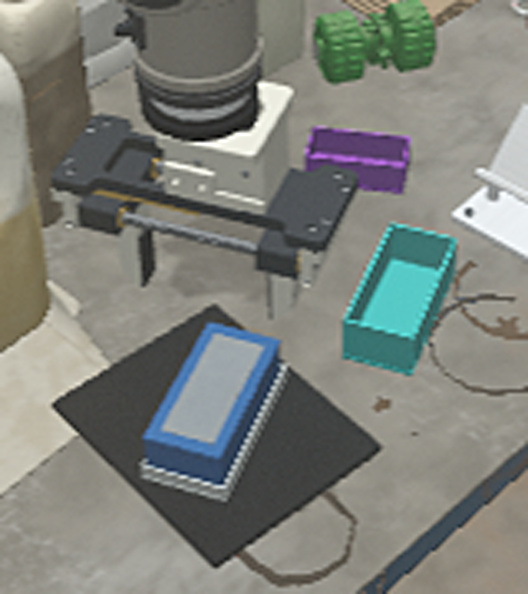

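View pics/dn_t.png

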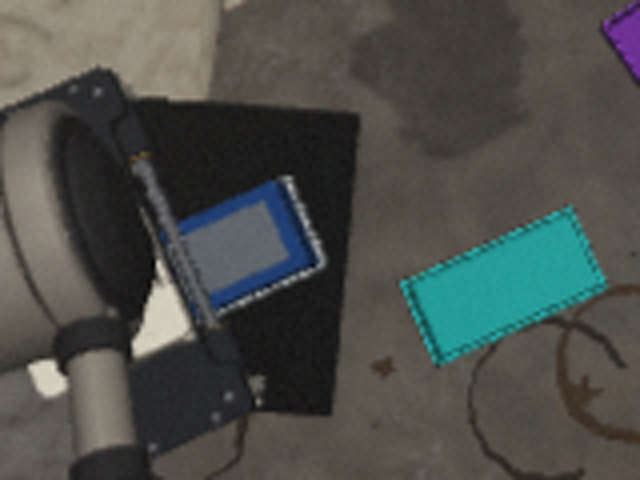

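The tool points down with the jaws across the tin's width. I'll go down so the fingertips stop above the lid skirt.

step_arm(increments="0 0 0 0 0 40 1; 0 0 0 0 0 80 1; 0 0 0 0 0 105 1; 0 0 0 0 0 117 1; 0 0 0 0 0 117 1; 0 0 0 0 0 117 1")

```text
time: 20.3
tool_pos: [486.4, 256.8, 53.8]
tcp_rot: [3.139, -0.0, 2.025]
contact_force: [0.1, 1.1, 0.3]
grip_width: 91.6
```

```bash
python3 snap.py dn2
```

```text
20.3 91.58895283163501 [486.4 256.8  53.8] [ 3.139 -0.     2.025] [0.1 1.1 0.3]
```

View pics/dn2_s.png

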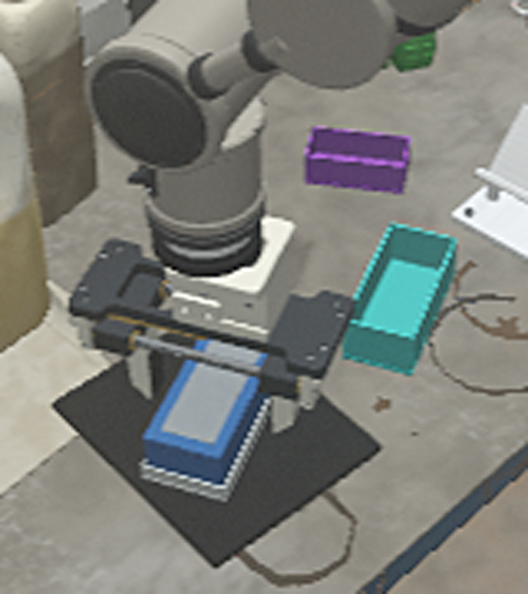

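step_arm(increments="0 0 0 0 0 3.5 0.6; 0 0 0 0 0 3.5 0.45; 0 0 0 0 0 3.5 0.4; 0 0 0 0 0 3.5 0.35; 0 0 0 0 0 3.5 0.3; 0 0 0 0 0 3.5 -1; 0 0 0 0 0 3.5 -1; 0 0 0 0 0 3.5 -1; 0 0 0 0 0 3.5 -1")

```text
time: 21.52
tool_pos: [485.8, 256.6, 49.3]
tcp_rot: [3.141, -0.001, 2.025]
contact_force: [2.1, 0.2, -0.7]
grip_width: 57.7
```

```bash
python3 snap.py gr
```

```text
21.525 57.68962392255592 [485.8 256.6  49.3] [ 3.141e+00 -1.000e-03  2.025e+00] [ 2.1  0.2 -0.7]
```

View pics/gr_s.png

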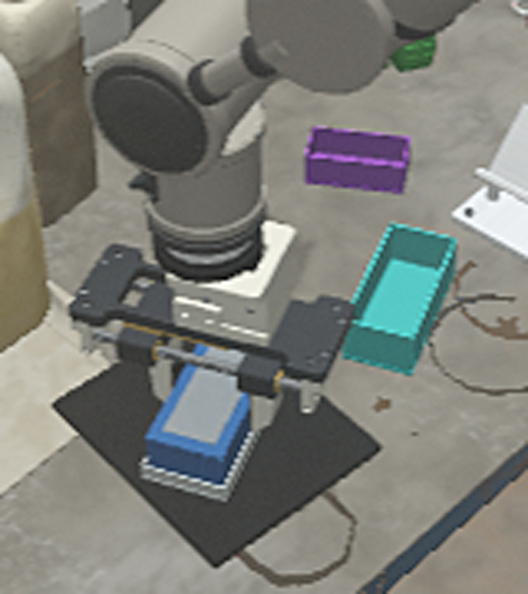

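Gripped at 57.7 mm, which matches the tin walls (58), with the tips above the skirt. I'll lift straight up slowly.

step_arm(increments="0 0 0 0 0 -4 -1; 0 0 0 0 0 -9 -1; 0 0 0 0 0 -15 -1; 0 0 0 0 0 -22 -1; 0 0 0 0 0 -35 -1; 0 0 0 0 0 -60 -1; 0 0 0 0 0 -90 -1; 0 0 0 0 0 -120 -1; 0 0 0 0 0 -150 -1; 0 0 0 0 0 -150 -1")

```text
time: 22.88
tool_pos: [486.8, 256.9, 202.0]
tcp_rot: [3.135, -0.0, 2.025]
contact_force: [0.5, -0.1, -1.5]
grip_width: 57.8
```

```bash
python3 snap.py up
python3 - <<'E'
from kin import *
o=log();P=np.load("P.npy");q=np.array(o["joint_positions"]);p0=cur()[0]
B=np.radians(90);R=Ro.from_matrix(np.c_[[np.cos(B),np.sin(B),0],[np.sin(B),-np.cos(B),0],[0,0,-1.]])
q1,e=ik(np.array([585,-205,200.]),R,P,q);print(q,q1,e)
prev=cur()[1]
for s in np.linspace(0,1,15)[1:]:
    x,Rr=fk(q+(q1-q)*s,P); r,tt=inc(x,Rr); print(*np.round(r,3),*np.round(tt,0),-1,";",np.round(np.degrees((prev.inv()*Rr).magnitude()),1),np.round(x)); prev=Rr
E
```

```text
22.875 57.764704352198414 [486.8 256.9 202. ] [ 3.135 -0.     2.025] [ 0.5 -0.1 -1.5]
[ 0.3458  0.4291  1.5347  0.0007  1.1781 -0.1088] [-0.4607  0.5545  1.318   0.      1.2691 -0.4607] 2.0198674120911283e-11
-0.0 -0.0 0.032 -32.0 5.0 -0.0 -1 ; 1.9 [504. 229. 199.]
-0.0 -0.0 0.065 -66.0 9.0 -1.0 -1 ; 1.9 [522. 201. 199.]
-0.0 -0.0 0.097 -99.0 10.0 -1.0 -1 ; 1.9 [538. 172. 199.]
-0.0 -0.0 0.13 -133.0 9.0 -1.0 -1 ; 1.9 [552. 141. 200.]
-0.0 -0.0 0.162 -167.0 7.0 -1.0 -1 ; 1.9 [564. 109. 200.]
-0.0 -0.0 0.195 -201.0 2.0 -1.0 -1 ; 1.9 [575.  77. 200.]
-0.0 -0.0 0.227 -235.0 -5.0 -1.0 -1 ; 1.9 [584.  43. 200.]
-0.0 -0.0 0.26 -268.0 -14.0 -2.0 -1 ; 1.9 [590.   9. 200.]
-0.0 -0.0 0.292 -302.0 -26.0 -2.0 -1 ; 1.9 [595. -26. 200.]
-0.0 -0.0 0.325 -335.0 -39.0 -2.0 -1 ; 1.9 [597. -61. 200.]
-0.0 -0.0 0.357 -367.0 -54.0 -2.0 -1 ; 1.9 [597. -97. 200.]
-0.0 -0.001 0.389 -398.0 -72.0 -2.0 -1 ; 1.9 [ 595. -133.  200.]
-0.0 -0.001 0.422 -429.0 -91.0 -2.0 -1 ; 1.9 [ 591. -169.  200.]
-0.0 -0.001 0.454 -458.0 -113.0 -2.0 -1 ; 1.9 [ 585. -205.  200.]
```

View pics/up_s.png

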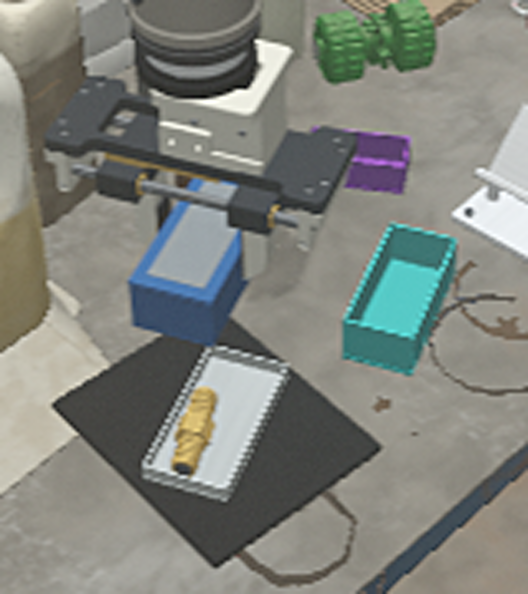

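The tin is off and the brass fitting lies in the upturned lid (scene crop 195,430). I'll carry the tin to the bare bench on the right, around (585,-205).

step_arm(increments="0 0 0.015 -16 2 0 -1; 0 0 0.032 -32 5 0 -1; 0 0 0.065 -66 9 -1 -1; 0 0 0.097 -99 10 -1 -1; 0 0 0.13 -133 9 -1 -1; 0 0 0.162 -167 7 -1 -1; 0 0 0.195 -201 2 -1 -1; 0 0 0.227 -235 -5 -1 -1; 0 0 0.26 -268 -14 -2 -1; 0 0 0.292 -302 -26 -2 -1; 0 0 0.325 -335 -39 -2 -1; 0 0 0.357 -367 -54 -2 -1; 0 0 0.389 -398 -72 -2 -1; 0 0 0.422 -429 -91 -2 -1; 0 0 0.44 -445 -103 -2 -1; 0 0 0.454 -458 -113 -2 -1; 0 0 0.454 -458 -113 -2 -1; 0 0 0.454 -458 -113 -2 -1")

```text
time: 25.22
tool_pos: [585.3, -203.8, 200.9]
tcp_rot: [-3.141, -0.001, 1.572]
contact_force: [-0.3, 0.3, -2.3]
grip_width: 57.8
```

Run:
```python
from mv import *
o=log(); print(o["time"],o["grip_width"],o["tool_pos"],o["tcp_rot"],o["contact_force"])
import cv2
from plant import capture
for n in("scene","top"):
    f=capture(n)["frame"][:,:,::-1].copy(); cv2.imwrite(f"pics/car_{n}.png",f)
```

```text
25.225 57.756418996978965 [ 585.2689 -203.7826  200.8799] [-3.1415 -0.0012  1.5722] [-0.3302  0.2819 -2.3407]
```

View pics/car_scene.png

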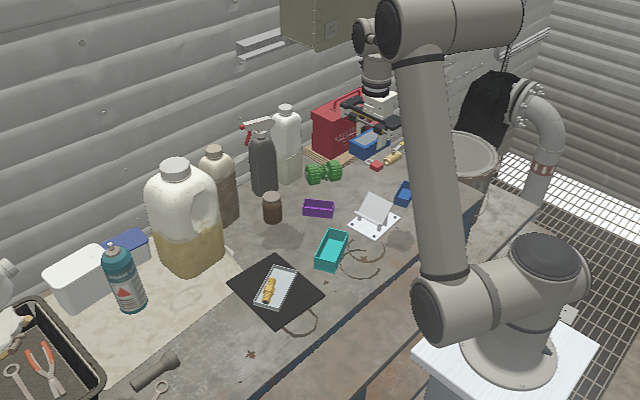

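View pics/car_top.png

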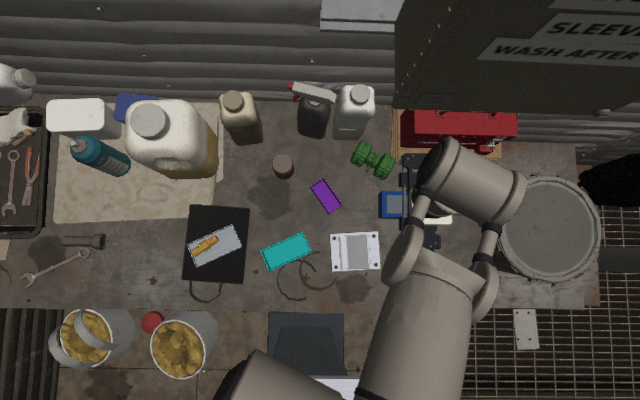

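step_arm(increments="0 0 0 -6 -7 40 -1; 0 0 0 -11 -13 85 -1; 0 0 0 -11 -13 125 -1; 0 0 0 -11 -13 148 -1; 0 0 0 -11 -13 157 -1; 0 0 0 -11 -13 157 -1; 0 0 0 -11 -13 157 -1")

```text
time: 26.2
tool_pos: [573.0, -215.8, 45.2]
tcp_rot: [3.14, 0.0, 1.572]
contact_force: [-1.1, 0.4, -2.2]
grip_width: 57.8
```

Run:
```python
from mv import *
o=log(); print(o["time"],o["grip_width"],o["tool_pos"],o["tcp_rot"],o["contact_force"])
import cv2
from plant import capture
f=capture("scene")["frame"][:,:,::-1][110:250,320:460]; cv2.imwrite(f"pics/pl_s.png",cv2.resize(f,None,fx=4,fy=4,interpolation=cv2.INTER_CUBIC))
```

```text
26.2 57.75257206509926 [ 572.97   -215.7949   45.2129] [3.1396 0.0004 1.5715] [-1.0639  0.4363 -2.1582]
```

View pics/pl_s.png

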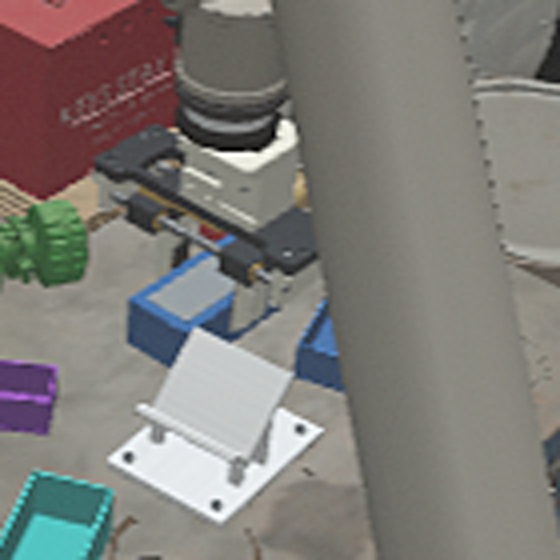

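step_arm(increments="0 0 0 0 0 4.5 -1; 0 0 0 0 0 4.5 -1; 0 0 0 0 0 4.5 -1")

```text
time: 26.62
tool_pos: [572.1, -215.7, 39.4]
tcp_rot: [-3.142, -0.001, 1.571]
contact_force: [-0.3, 0.5, -2.3]
grip_width: 57.5
```

step_arm(increments="0 0 0 0 0 1.5 -1; 0 0 0 0 0 1.5 -1")

```text
time: 26.88
tool_pos: [572.3, -215.7, 38.3]
tcp_rot: [3.141, -0.0, 1.571]
contact_force: [-1.2, 0.1, 1.3]
grip_width: 57.8
```

The tin touches the bench (force went from -2.3 to +1.3 N at z 38.3). I'll release and rise.

step_arm(increments="0 0 0 0 0 0 0.35; 0 0 0 0 0 0 0.5; 0 0 0 0 0 0 0.7; 0 0 0 0 0 0 0.8; 0 0 0 0 0 0 0.8; 0 0 0 0 0 0 0.8; 0 0 0 0 0 -20 0.8; 0 0 0 0 0 -60 0.8; 0 0 0 0 0 -110 0.8; 0 0 0 0 0 -160 0.8; 0 0 0 0 0 -210 0.8; 0 0 0 0 0 -210 0.8")

```text
time: 28.38
tool_pos: [573.8, -216.6, 252.8]
tcp_rot: [3.133, 0.004, 1.571]
contact_force: [0.4, -0.1, -0.1]
grip_width: 82.5
```

step_arm(increments="0 0 0 -20 -20 0 0.8; 0 0 0 -60 -50 0 0.8; 0 0 0 -110 -90 0 0.8; 0 0 0 -160 -120 0 0.8; 0 0 0 -190 -140 0 0.8; 0 0 0 -190 -140 0 0.8; 0 0 0 -190 -140 0 0.8")

```text
time: 29.25
tool_pos: [432.3, -405.1, 246.9]
tcp_rot: [-3.141, -0.002, 1.571]
contact_force: [0.6, 0.0, -0.4]
grip_width: 82.7
```

Run:
```python
from mv import *
from lib import ray_z
o=log(); print(o["time"],o["grip_width"],o["tool_pos"],o["contact_force"])
import cv2
from plant import capture
for n in("scene","top"):
    f=capture(n)["frame"][:,:,::-1].copy(); cv2.imwrite(f"pics/end_{n}.png",f)
    g=f[220:330,225:330] if n=="scene" else f[195:290,175:260]
    cv2.imwrite(f"pics/endmat_{n}.png",cv2.resize(g,None,fx=5,fy=5,interpolation=cv2.INTER_CUBIC))
```

```text
29.25 82.74895261931636 [ 432.2772 -405.1087  246.8914] [ 0.5909  0.0282 -0.4142]
```

View pics/end_scene.png

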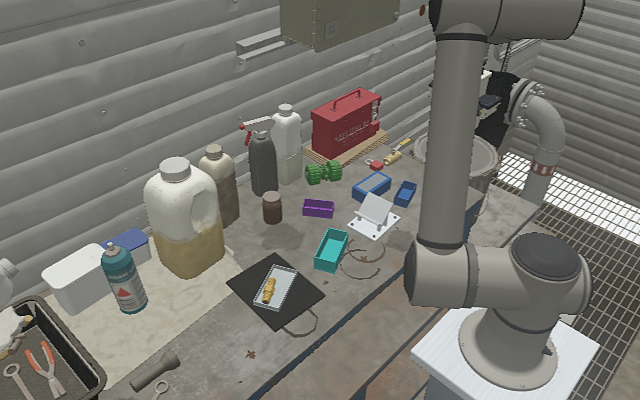

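View pics/end_top.png

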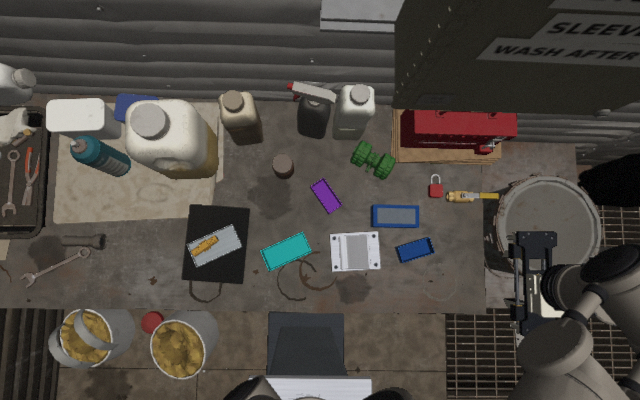

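View pics/endmat_scene.png

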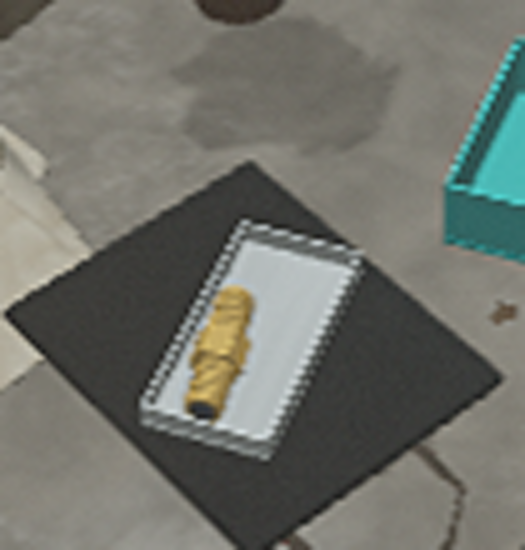

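The final pictures agree:
- The fitting lies in the upturned lid, flat on the mat (scene 269,289).
- The empty tin stands mouth down on bare bench (top 396,216).
- The jar is unmoved (top 283,166).
- The arm is clear.

```bash
python3 -c "
from plant import close_job,get_obs
print(get_obs()['time'],close_job())"
```

```text
the job is handed in; nothing more can be done
29.35 None
```

The job is done as asked and handed in at 29.4 s, well inside the 72 s limit.

**What I did:** I pinched the tin and lid together (44.8 mm) and turned them over in the air with the hand steep. I set the far lid edge on the mat at a 38° tilt, because a level hand would have hit the bench. I then opened slowly, lowered the tin on the lower fingertip and drew the finger out. After that I gripped the tin by its side walls (57.7 mm), lifted it straight off the lid, and stood it mouth down on bare bench near (572, -216).

**Last checks in both camera views:**
- **Lid:** flat on the mat, inside its edges.
- **Fitting:** lying in the upturned lid, and the gripper never came near it.
- **Tin:** standing mouth down, clear of the mat.
- **Jar and other objects:** where they started.
- **Arm:** clear, with the force reading near zero.

**Disagreement:** the two cameras differed by about 3–4 mm in x, and triangulated heights came out about 3 mm low. I trusted the top view, which matched the fingertips, together with the given heights, and contact forces confirmed both placements. No check failed.

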